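# Sort the mixed parts at the assembly bench and ring for collection

## Robot

A 6-joint arm with a two-finger parallel gripper is mounted at the origin on the work surface. World frame = base frame: x ahead of the robot, y to its left, z up, the work surface at z = 0. Lengths are in m, angles in rad, forces in N, time in s.
With the tool pointing down it reaches from about 0.25 to 0.775 m from the base axis. Payload 4 kg.
Tool frame: the origin (TCP) lies at the very end of the fingers, on their centre line; the grasp point (between the pads) lies 19 mm behind it (manip.pinch_z is the distance from the TCP to the grasp point, in m); z points along the fingers, y is the direction in which the jaws open and shut (so a half turn about z gives the same grasp; the last joint's range is limited). The gripper opens to 94 mm and grips with 3 to 60 N. Pads are 16 mm wide; open, the fingers measure 119 mm over their backs; the gripper's body (75 mm by 177 mm) begins 78 mm behind the grasp point.
Start: joints at [1.026, 0.087, 1.371, -0, 1.684, -0.103], TCP at [0.235, 0.497, 0.206] pointing down, gripper open.
Joint ranges: [-3.1, 3.1], [-0.76, 2.03], [0.27, 2.55], [-1.08, 4.22], [0.17, 2.65], [-2.57, 2.57]. Speed limits (rad/s): [2.79, 2.79, 3.14, 3.14, 3.14, 3.14].

## Interface

Orientations are given as a unit quaternion [x, y, z, w].
In Python, from rig import manip gives the robot as it stands.
- The arm moves only by the tool step_arm, never from a script. Its argument "motion" is a list of rows, each a list of 2 entries, a list of its own where there are three numbers: the shift along the tool's x, y, z in cm, then the turn about the tool's z in degrees. In form: [[[dx, dy, dz], yaw], ...]. A call has 1 to 8 rows; each row shifts and turns the commanded pose from where the row before left it, along the tool's axes as they then stand; what a row does not reach is not made up. A row lasts 1/10 s, in which the tool goes at most 50 mm and 8.59 degrees, less where a joint would pass 70% of its speed; a pose out of reach is approached as far as the arm can. A call is refused whole if a number of a shift passes 5 or a number of a turn 8.59, either way. A call with a gripper value outside its range is refused whole. "claw" is the finger opening in cm, from 0 to 9.4, set as the call begins (left out, the last holds). The fingers move at their own pace and stop on an object; "squeeze" is the grip in N (left out, the last holds). Time passes only in rows, so rows that do not move let the fingers close. It gives the time, the measured TCP pose, the force and the opening at its end, in the units of the state.
- manip.get_obs(): the state, without advancing time (a new reading comes with each control period).
- manip.get_image(name): name is "scene" or "top" or "wrist"; returns (picture, depth): 400x640x3 uint8, red, green, blue; 400x640 float32, m along the optical axis (not along the pixel's ray), 0 where there is no reading.
- manip.get_calibration(name): a dict with "K" (3x3 intrinsics, pixels), "rvec" (rotation vector, rad) and "tvec" (3), from world to camera coordinates, as OpenCV has them. Camera axes: x right, y down, z forward; pixel columns grow to the right and rows downward; lengths in m; the calibration is good to about 2 mm. A picture is of the moment at which its call begins: read the wrist's pose just before it. get_calibration takes no time and is no camera call; for the wrist camera it gives the pose at the moment of the call.
- manip.close_job(): hands the job in, once; it reports no verdict.
The state is a dict: "time_s": time; "qpos": joint angles; "dq": joint speeds; "tau": joint torques, N m; "ee_pos": TCP position; "tcp_rot": TCP orientation; "ft_force": force on the tool from outside, world axes, zero at the start; "torque": the same for the moment, N m; "gripper_width": finger opening in m.
Only numpy, scipy, OpenCV 4.12 (cv2) and the standard library are available. Lean on these libraries where they do the work, as an engineer would, in place of code of your own. Each camera call takes 0.05 s, during which the arm holds its last target.

## Task

Clear the mixed parts off this assembly bench: put every black valve block in the green bin, every white tube connector in the red bin and every orange nut driver in the blue bin. When all of them are in their bins, call the runner by pressing the bell's red plunger fully down to its stop, and let it spring back up. Leave the other things on the bench where they are.

Things in the scene. Friction and masses are not known exactly. Their poses are not given: they have to be found in the camera images.
- valve1: black valve block: 70 long x 36 wide x 30 mm high with a brass nipple (20 mm diameter, 10 mm long) on each end, 90 mm long over all, lying flat, 0.11-0.21 kg. Origin: centre of its underside; x along its length, z up. May be absent.
- valve2: black valve block: 70 long x 36 wide x 30 mm high with a brass nipple (20 mm diameter, 10 mm long) on each end, 90 mm long over all, lying flat, 0.11-0.21 kg. Origin: centre of its underside; x along its length, z up. May be absent.
- valve3: black valve block: 70 long x 36 wide x 30 mm high with a brass nipple (20 mm diameter, 10 mm long) on each end, 90 mm long over all, lying flat, 0.11-0.21 kg. Origin: centre of its underside; x along its length, z up. May be absent.
- tube1: white rigid tube connector: a tube 24 mm in diameter and 90 mm long (along x) with two square flanges (8 mm thick, 32 x 32 mm) 34 mm either side of the middle on which it lies; grip the tube between the flanges (60 mm clear). Origin: mid-length, at the underside of the flanges; tube axis 16 mm above it; z up. 0.04-0.09 kg. May be absent.
- tube2: white rigid tube connector: a tube 24 mm in diameter and 90 mm long (along x) with two square flanges (8 mm thick, 32 x 32 mm) 34 mm either side of the middle on which it lies; grip the tube between the flanges (60 mm clear). Origin: mid-length, at the underside of the flanges; tube axis 16 mm above it; z up. 0.04-0.09 kg. May be absent.
- driver1: orange nut driver, 105 mm long (along x): square handle 60 long x 26 wide x 26 mm high from x = -52.5 to +7.5 mm, then a thin steel shaft to x = +52.5 mm. Origin: mid-length, at the level of the handle's underside; grip the handle at x = -20 mm, where it balances; shaft axis 13 mm up; z up. 0.06-0.13 kg. May be absent.
- driver2: orange nut driver, 105 mm long (along x): square handle 60 long x 26 wide x 26 mm high from x = -52.5 to +7.5 mm, then a thin steel shaft to x = +52.5 mm. Origin: mid-length, at the level of the handle's underside; grip the handle at x = -20 mm, where it balances; shaft axis 13 mm up; z up. 0.06-0.13 kg. May be absent.
- driver3: orange nut driver, 105 mm long (along x): square handle 60 long x 26 wide x 26 mm high from x = -52.5 to +7.5 mm, then a thin steel shaft to x = +52.5 mm. Origin: mid-length, at the level of the handle's underside; grip the handle at x = -20 mm, where it balances; shaft axis 13 mm up; z up. 0.06-0.13 kg. May be absent.
- bin_green_in (a point): green bin, for valve blocks: fixed open box, 150 (x) x 180 (y) x 55 mm high outside, walls and floor 4 mm. This point: centre of its inner floor, 4 mm above the table; inside 142 x 172 mm, rim 51 mm above this point; z up.
- bin_red_in (a point): red bin, for tube connectors: fixed open box, 150 (x) x 180 (y) x 55 mm high outside, walls and floor 4 mm. This point: centre of its inner floor, 4 mm above the table; inside 142 x 172 mm, rim 51 mm above this point; z up.
- bin_blue_in (a point): blue bin, for nut drivers: fixed open box, 150 (x) x 180 (y) x 55 mm high outside, walls and floor 4 mm. This point: centre of its inner floor, 4 mm above the table; inside 142 x 172 mm, rim 51 mm above this point; z up.
- plunger_top (a point): centre of the top face of the call bell's red plunger head (36 mm diameter, 12 mm high, head top 77 mm above the table when up) over a steel dome 82 mm wide on a black foot 90 mm wide, fixed to the table. It moves down with the plunger.
- plunger (a joint): plunger travel in m: 0 up, 0.012 pressed to its stop; springs back. Takes 2 N to start and about 7 N at the stop.
- tape: bystander: yellow tape roll lying flat near the left or right edge, 80 mm outside diameter, 24 mm high; origin centre of underside.
- jar: bystander: small glass jar with grey cap among the parts, 60 mm diameter, 58 mm high; origin centre of underside.

How it is judged:
On the way, in this order (a step that is already met when the one before it is completed fails the run):
1. every part present rests in the bin of its type (x of valve1 in the frame of bin_green_in between -0.071 and 0.071 m and y of valve1 in the frame of bin_green_in between -0.086 and 0.086 m and z of valve1 in the frame of bin_green_in between -0.01 and 0.048 m and linear speed of each of valve1, valve2, valve3, tube1, tube2, driver1, driver2, driver3 below 0.03 m/s and x of valve2 in the frame of bin_green_in between -0.071 and 0.071 m and y of valve2 in the frame of bin_green_in between -0.086 and 0.086 m and z of valve2 in the frame of bin_green_in between -0.01 and 0.048 m and x of valve3 in the frame of bin_green_in between -0.071 and 0.071 m and y of valve3 in the frame of bin_green_in between -0.086 and 0.086 m and z of valve3 in the frame of bin_green_in between -0.01 and 0.048 m and x of tube1 in the frame of bin_red_in between -0.071 and 0.071 m and y of tube1 in the frame of bin_red_in between -0.086 and 0.086 m and z of tube1 in the frame of bin_red_in between -0.01 and 0.048 m and x of tube2 in the frame of bin_red_in between -0.071 and 0.071 m and y of tube2 in the frame of bin_red_in between -0.086 and 0.086 m and z of tube2 in the frame of bin_red_in between -0.01 and 0.048 m and x of driver1 in the frame of bin_blue_in between -0.071 and 0.071 m and y of driver1 in the frame of bin_blue_in between -0.086 and 0.086 m and z of driver1 in the frame of bin_blue_in between -0.01 and 0.048 m and x of driver2 in the frame of bin_blue_in between -0.071 and 0.071 m and y of driver2 in the frame of bin_blue_in between -0.086 and 0.086 m and z of driver2 in the frame of bin_blue_in between -0.01 and 0.048 m and x of driver3 in the frame of bin_blue_in between -0.071 and 0.071 m and y of driver3 in the frame of bin_blue_in between -0.086 and 0.086 m and z of driver3 in the frame of bin_blue_in between -0.01 and 0.048 m), for 0.2 s.
2. the bell's plunger is pressed fully down (at least 10.5 of its 12 mm) (value of joint plunger above 0.0105 m), for 0.1 s.
At the end, for the whole second after the job is handed in: Every part present rests inside the bin of its type (its origin between the walls and less than 48 mm above the inner floor, at rest), and the plunger is up again (within 3 mm) (all of step 1 and value of joint plunger below 0.003 m); the robot touches nothing.
It fails at once if a bystander (tape roll, jar) is moved more than 40 mm (distance of any of tape, jar from where it was at the start of the episode above 0.04 m).
Of valve1, valve2, valve3, tube1, tube2, driver1, driver2, driver3 only 6 to 8 are there at a start; the rules pass over those that are not, and their reading is None.
At some moment in a run one of valve1, valve2, valve3, tube1, tube2, driver1, driver2, driver3 may be knocked a few centimetres aside while the robot is not near it.
Once in a run the grip may slacken for a moment while it holds something.
It also fails if it takes over 200 s, if anything falls off the work surface, if the arm or the gripper's body presses on something with over 40 N, if the wrist force passes 120 N, or if a joint passes its speed limit or range.

## Working session

There is one attempt and no reset: what is moved stays moved. The work goes in short steps, Python scripts to look and compute and a tool call to move; the robot and the scene stay as the last step left them, time stands still between calls to the robot, and variables do not carry over. Pictures are saved under pics/ and viewed, and the job is handed in when it is done.

Besides the shell and the picture viewer there is one more tool, called after "Request:" as name([rows], argument=value, ...), one row to a line, values as JSON. step_arm: Moves the arm, as the interface text tells. Its arguments: {"type":"object","properties":{"motion":{"type":"array"},"claw":{"type":"number"},"squeeze":{"type":"number"}},"required":["motion"]}

```bash
ls; mkdir -p pics; python3 - <<'E'
from rig import manip
import cv2,numpy as np
o=manip.get_obs();print(o)
for n in("scene","top"):
    im,d=manip.get_image(n);cv2.imwrite(f"pics/{n}0.png",im[:,:,::-1]);np.save(f"pics/{n}0.npy",d)
    c=manip.get_calibration(n);print(n,c)
E
```

```text
pics
{'time_s': 0.0, 'qpos': array([ 1.02590705e+00,  8.79691817e-02,  1.37227356e+00, -1.38566337e-05,
        1.68360852e+00, -1.03064828e-01]), 'dq': array([-0.00024207, -0.00085933, -0.00105526,  0.00088623, -0.00196501,
       -0.00026795]), 'tau': array([-9.49147261e-05, -3.40203524e+01, -3.02418852e+01,  7.18273013e-02,
        3.33890808e-02, -1.61537514e-04]), 'ee_pos': array([0.23487177, 0.49670516, 0.20428665]), 'tcp_rot': array([ 2.19120382e-01,  9.75697178e-01, -1.07274907e-03, -3.52975861e-04]), 'ft_force': array([-0.05243459, -0.57715987,  0.92898726]), 'torque': array([-0.00832268,  0.02527193,  0.00844142]), 'gripper_width': 0.09380427822023081}
scene {'K': array([[375.13679496,   0.        , 321.48975361],
       [  0.        , 375.13679496, 203.91819636],
       [  0.        ,   0.        ,   1.        ]]), 'rvec': array([ 2.07048646,  1.10565562, -0.46941224]), 'tvec': array([-0.31243838, -0.2434136 ,  1.32129339])}
top {'K': array([[488.46473423,   0.        , 323.1457103 ],
       [  0.        , 488.46473423, 208.16826405],
       [  0.        ,   0.        ,   1.        ]]), 'rvec': array([ 2.14506866, -2.14129699,  0.17838317]), 'tvec': array([0.00429873, 0.5614458 , 1.2367959 ])}
```

View pics/top0.png

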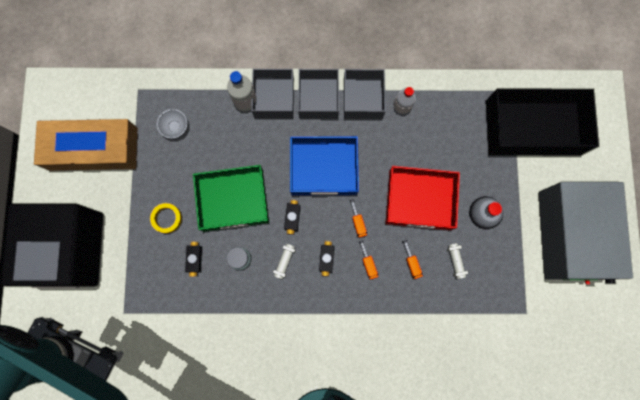

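View pics/scene0.png

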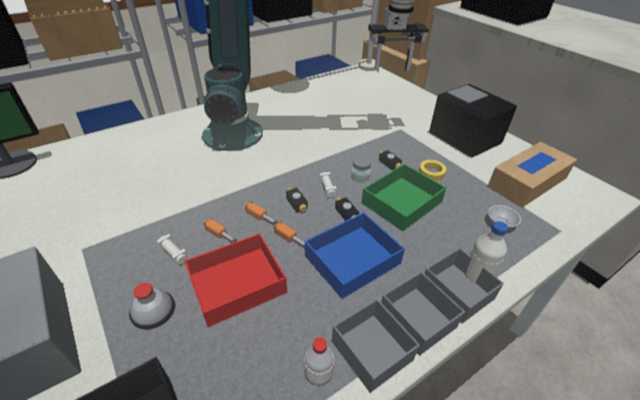

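The top view shows all 8 parts: valves at (193,259), (292,217) and (327,258), tubes at (285,261) and (458,261), drivers at (359,219), (370,261) and (413,260). The bell is at (487,211), the tape at (165,218) and the jar at (238,258). Next I measure them.

```bash
cat > h.py <<'E'
from rig import manip
import cv2,numpy as np
def cal(n):
    c=manip.get_calibration(n);R,_=cv2.Rodrigues(c["rvec"]);return c["K"],R,np.array(c["tvec"]).ravel()
def cloud(d,K,R,t):
    v,u=np.indices(d.shape);p=np.stack([(u-K[0,2])/K[0,0]*d,(v-K[1,2])/K[1,1]*d,d],-1)
    return (p-t)@R
def look(n,tag):
    C=cal(n);im,d=manip.get_image(n);cv2.imwrite(f"pics/{tag}.png",im[:,:,::-1]);np.save(f"pics/{tag}.npy",d)
    return im,d,cloud(d,*C),C
def ray(u,v,C,z):
    K,R,t=C;r=np.array([(u-K[0,2])/K[0,0],(v-K[1,2])/K[1,1],1])@R;o=-t@R;return o+r*(z-o[2])/r[2]
def proj(p,C):
    K,R,t=C;q=K@(R@np.asarray(p)+t);return q[:2]/q[2]
def tri(ua,Ca,ub,Cb):
    P=lambda C:C[0]@np.hstack([C[1],C[2][:,None]])
    X=cv2.triangulatePoints(P(Ca),P(Cb),np.float64(ua),np.float64(ub)).ravel();return X[:3]/X[3]
E
cat > seg.py <<'E'
import sys;from h import *
def parts(im,X,lo=0.010,zmax=0.1):
    hsv=cv2.cvtColor(im,cv2.COLOR_RGB2HSV);H,S,V=[hsv[...,i].astype(int) for i in range(3)]
    z=X[...,2];ok=(z>lo)&(z<zmax)&(X[...,0]<0.62)&(X[...,0]>0.2)&(abs(X[...,1])<0.5)
    n,l,s,c=cv2.connectedComponentsWithStats(ok.astype(np.uint8))
    out=[]
    for i in range(1,n):
        if s[i,4]<40: continue
        m=l==i;P=X[m];r=cv2.minAreaRect(P[:,:2].astype(np.float32))
        out.append((s[i],np.median(P,0),P[:,2].max(),r,[int(np.median(a[m])) for a in(H,S,V)]))
    return out
if __name__=="__main__":
    C=cal("top");im=cv2.imread("pics/top0.png")[:,:,::-1].copy();X=cloud(np.load("pics/top0.npy"),*C)
    for s,m,zm,r,h in parts(im,X): print(s[:5],m.round(3),"zmax %.3f"%zm,"c",np.round(r[0],3),"sz",np.round(r[1],3),"a %.0f"%r[2],h)
E
python3 seg.py
python3 - <<'E'
import cv2
a=cv2.imread("pics/top0.png");cv2.imwrite("pics/topc.png",cv2.resize(a[160:290,150:350],None,fx=4,fy=4,interpolation=2));cv2.imwrite("pics/topd.png",cv2.resize(a[160:290,320:520],None,fx=4,fy=4,interpolation=2))
b=cv2.imread("pics/scene0.png");cv2.imwrite("pics/scc.png",cv2.resize(b[140:330,130:460],None,fx=2.4,fy=2.4,interpolation=2))
E
```

```text
[194 186  75  46 596] [0.527 0.274 0.045] zmax 0.061 c [0.572 0.247] sz [0.119 0.181] a 8 [68, 189, 71]
[290 186  69  10 330] [ 0.604 -0.001  0.045] zmax 0.061 c [0.61  0.003] sz [0.018 0.179] a 0 [110, 187, 112]
[386 186  73  45 632] [ 0.53  -0.283  0.044] zmax 0.061 c [ 0.571 -0.256] sz [0.182 0.113] a 85 [1, 219, 115]
[470 197  34  32 811] [ 0.55  -0.424  0.039] zmax 0.083 c [ 0.555 -0.432] sz [0.087 0.083] a 26 [110, 21, 112]
[350 199  18  39 276] [ 0.525 -0.088  0.023] zmax 0.033 c [ 0.54  -0.086] sz [0.105 0.027] a 15 [15, 230, 207]
[284 200  17  35 422] [0.54  0.087 0.029] zmax 0.039 c [0.541 0.088] sz [0.036 0.09 ] a 83 [113, 18, 53]
[151 203  31  31 420] [0.537 0.423 0.022] zmax 0.030 c [0.538 0.424] sz [0.079 0.079] a 65 [26, 255, 219]
[359 241  20  39 284] [ 0.414 -0.115  0.024] zmax 0.032 c [ 0.429 -0.112] sz [0.104 0.026] a 18 [15, 231, 210]
[403 240  20  39 295] [ 0.415 -0.231  0.024] zmax 0.033 c [ 0.431 -0.228] sz [0.105 0.027] a 19 [15, 233, 200]
[185 242  17  35 479] [0.429 0.343 0.028] zmax 0.038 c [0.43  0.346] sz [0.038 0.09 ] a 90 [112, 21, 41]
[319 242  16  34 424] [ 0.43  -0.005  0.029] zmax 0.038 c [ 0.431 -0.004] sz [0.036 0.088] a 85 [110, 16, 58]
[274 244  21  35 332] [0.424 0.107 0.026] zmax 0.038 c [0.424 0.107] sz [0.031 0.09 ] a 70 [37, 7, 206]
[448 244  20  35 351] [ 0.425 -0.346  0.026] zmax 0.039 c [ 0.426 -0.348] sz [0.09  0.032] a 11 [37, 9, 202]
[227 248  25  22 439] [0.43  0.22  0.056] zmax 0.064 c [0.43  0.223] sz [0.055 0.055] a 10 [110, 19, 139]
```

View pics/topc.png

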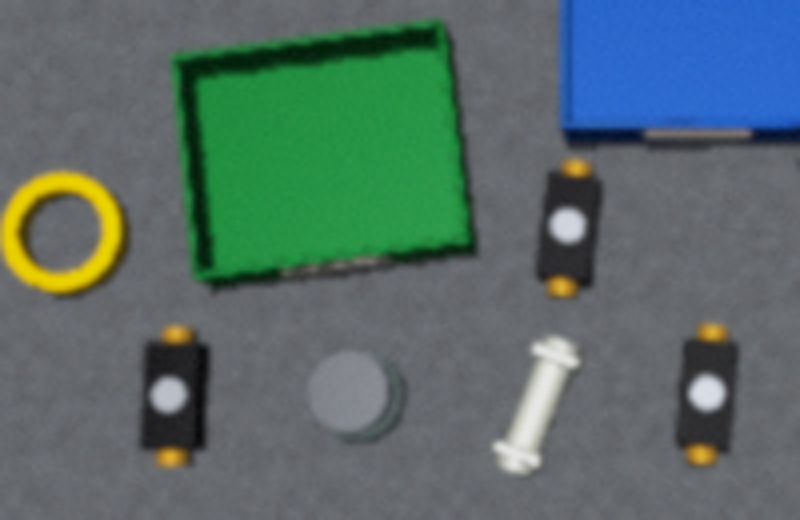

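View pics/topd.png

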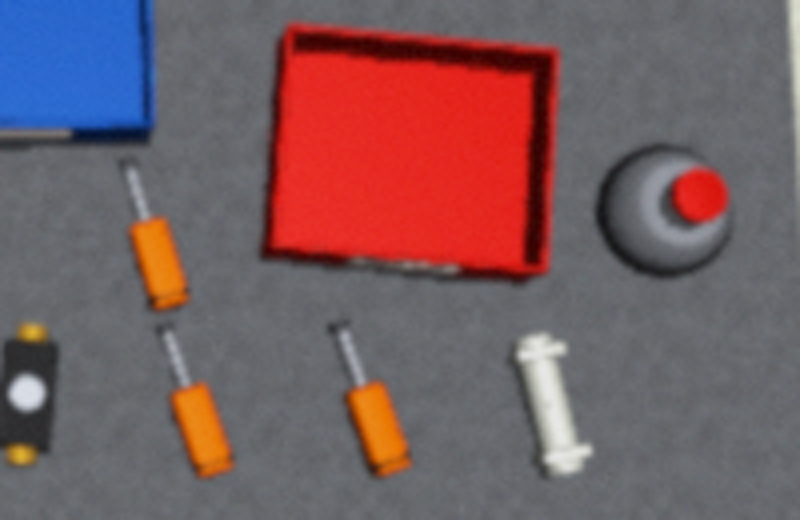

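View pics/scc.png

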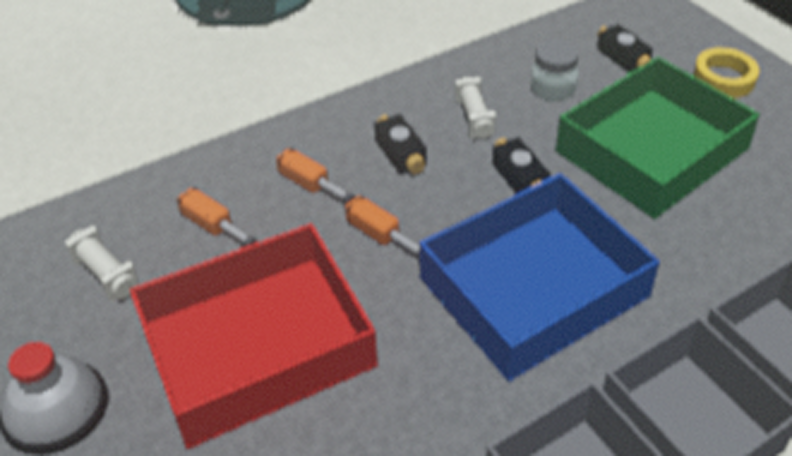

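```bash
python3 - <<'E'
from h import *
T=cal("top");S=cal("scene")
tc=lambda u,v:(150+u/4,160+v/4);td=lambda u,v:(320+u/4,160+v/4);sc=lambda u,v:(130+u/2.4,140+v/2.4)
for n,a,b in [("vL",tc(168,395),sc(627,38)),("vM",tc(707,392),sc(400,133)),("vU",tc(568,225),sc(520,158)),
 ("plunger",td(699,195),sc(33,357)),("tubeL mid",tc(536,404),sc(475,107)),("tubeR mid",td(553,403),sc(100,262)),
 ("jar",tc(350,392),sc(556,60)),("drv R butt",td(392,468),sc(186,203)),("drv M butt",td(214,468),sc(287,163)),("drv U butt",td(170,300),sc(355,215)),
 ("greenTL",tc(176,58),sc(757,118)),("greenBR",tc(473,247),sc(560,124)),("greenTR",tc(440,24),sc(656,207)),("greenBL",tc(200,280),sc(656,62)),
 ("redTL",td(290,28),sc(375,328)),("redBR",td(547,272),sc(135,290)),("redTR",td(556,52),sc(190,440)),("redBL",td(266,255),sc(313,228))]:
    X=tri(a,T,b,S);e=np.linalg.norm(proj(X,T)-a);print(n,X.round(3),"err %.1f"%e)
im=cv2.imread("pics/top0.png")[:,:,::-1].copy();X=cloud(np.load("pics/top0.npy"),*T)
hsv=cv2.cvtColor(im,cv2.COLOR_RGB2HSV)
for n,(lo,hi),y in [("green",(50,85),.25),("blue",(100,120),0),("red",(0,8),-.25)]:
    m=(hsv[...,0]>=lo)&(hsv[...,0]<=hi)&(hsv[...,1]>120)&(abs(X[...,1]-y)<.15)&(X[...,0]>.45)&(X[...,0]<.8)
    for a,b in((-.01,.012),(.035,.075),(-.01,.075)):
        P=X[m&(X[...,2]>a)&(X[...,2]<b)];r=cv2.minAreaRect(P[:,:2].astype(np.float32));print(n,len(P),np.median(P[:,2]).round(3),np.round(r[0],3),np.round(r[1],3),round(r[2],1))
E
```

```text
vL [0.431 0.348 0.031] err 0.7
vM [ 0.433 -0.003  0.031] err 0.5
vU [0.542 0.088 0.03 ] err 0.3
plunger [ 0.556 -0.433  0.076] err 0.5
tubeL mid [0.425 0.109 0.015] err 0.3
tubeR mid [ 0.426 -0.35   0.019] err 0.5
jar [0.432 0.227 0.043] err 0.4
drv R butt [ 0.384 -0.245  0.009] err 0.3
drv M butt [ 0.384 -0.126  0.008] err 0.7
drv U butt [ 0.496 -0.1    0.004] err 0.5
greenTL [0.651 0.347 0.047] err 0.6
greenBR [0.528 0.151 0.04 ] err 1.2
greenTR [0.679 0.175 0.021] err 0.7
greenBL [0.504 0.326 0.045] err 0.7
redTL [ 0.671 -0.176  0.054] err 0.7
redBR [ 0.51  -0.339  0.052] err 1.1
redTR [ 0.663 -0.356  0.026] err 2.0
redBL [ 0.521 -0.16   0.041] err 0.4
green 3104 0.003 [0.602 0.262] [0.154 0.184] 8.1
green 634 0.052 [0.589 0.249] [0.151 0.181] 7.9
green 4005 0.004 [0.596 0.257] [0.167 0.193] 7.9
blue 3042 0.003 [0.689 0.003] [0.17  0.183] 1.5
blue 561 0.052 [0.679 0.003] [0.151 0.18 ] 0.7
blue 3907 0.004 [0.688 0.005] [0.17  0.183] 0.5
red 3057 0.004 [ 0.6   -0.258] [0.178 0.165] 84.9
red 645 0.052 [ 0.591 -0.259] [0.181 0.152] 84.5
red 3997 0.005 [ 0.585 -0.229] [0.244 0.2  ] 87.3
```

```bash
cat > plan.py <<'E'
# usage: plan.py x y psi_deg z [noimg|tag]  -> tool-frame deltas (cm) after the yaw turn
import sys;from h import *;from seg import parts
from scipy.spatial.transform import Rotation as Rn
def st():
    o=manip.get_obs();R=Rn.from_quat(o["tcp_rot"]).as_matrix();return o,R
def delta(x,y,psi,z):
    o,R=st();ya=np.degrees(np.arctan2(R[1,1],R[0,1]));p=o["ee_pos"]
    d=(psi+90-ya+90)%180-90
    a=np.radians(ya+d);Y=np.array([np.cos(a),np.sin(a)]);Xx=np.array([-Y[1],Y[0]]);w=np.array([x,y])-p[:2]
    print("t %.1f pos %s psi %.1f q6 %.0f grip %.4f F %s tilt %.2f"%(o["time_s"],p.round(4),ya-90,np.degrees(o["qpos"][5]),o["gripper_width"],o["ft_force"].round(1),np.degrees(np.arccos(-R[2,2]))))
    print("  turn %.1f deg; then dx %.2f dy %.2f dz %.2f cm"%(-d,*(100*np.array([w@Xx,w@Y])),100*(p[2]-z)))
def show(tag):
    im,d,X,C=look("top",tag)
    for s,m,zm,r,h in parts(im,X):
        (w,l),a=r[1],r[2]
        ang=a if w>l else a+90
        ang=(ang+90)%180-90
        print("  px",s[:2],"c",np.round(r[0],3),"med",m.round(3),"sz",np.round(sorted((w,l)),3),"psi %.0f"%ang,"hsv",h)
if __name__=="__main__":
    a=[float(v) for v in sys.argv[1:5]]
    if len(sys.argv)>5: show(sys.argv[5])
    delta(*a)
E
python3 plan.py 0.430 0.346 -2 0.11
```

```text
t 0.1 pos [0.2349 0.4968 0.2045] psi -25.3 q6 -6 grip 0.0941 F [0.1 0.3 0.8] tilt 0.11
  turn -23.3 deg; then dx -20.02 dy -14.39 dz 9.45 cm
```

Request:
step_arm([
  [[0, 0, 3], -8],
  [[0, 0, 3], -8],
  [[0, 0, 2], -7.3],
  [[-4, -2.9, 0], 0],
  [[-4, -2.9, 0], 0],
  [[-4, -2.9, 0], 0],
  [[-4, -2.9, 0], 0],
  [[-4, -2.8, 0], 0],
], claw=6, squeeze=30)

```text
time_s: 0.9
ee_pos: [0.431, 0.3447, 0.125]
tcp_rot: [0.017, 1.0, -0.0, -0.0]
ft_force: [1.4, 0.4, 0.4]
gripper_width: 0.0602
```

```bash
python3 - <<'E'
from h import *
im,d,X,C=look("wrist","w1");print(manip.get_obs()["ee_pos"])
E
python3 plan.py 0.430 0.346 -2 0.005
```

```text
[0.43718505 0.33957023 0.12485323]
t 0.9 pos [0.4372 0.3396 0.1249] psi -2.4 q6 -55 grip 0.0598 F [ 3.  -1.7  0.5] tilt 0.39
  turn -0.4 deg; then dx 0.74 dy 0.62 dz 11.99 cm
```

View pics/w1.png

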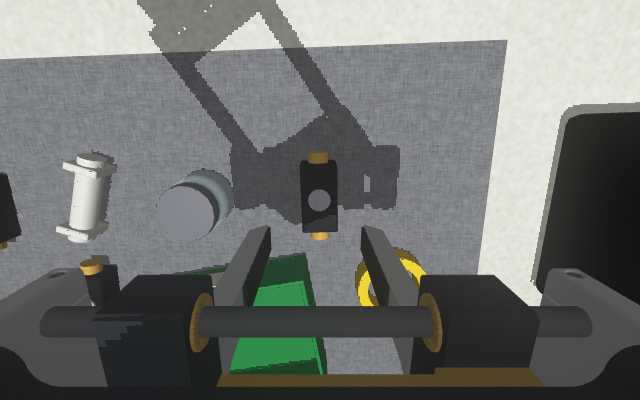

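The wrist view shows valve L centred at about (319,197) between the fingers, with the jar to its left and the tape at lower right. Next I measure valve L from this second view.

```bash
cat >> plan.py <<'E'
E
cat > wm.py <<'E'
# wrist measurement: blobs above table
import sys;from h import *
from plan import delta
def wm(tag,near=None):
    im,d,X,C=look("wrist",tag)
    z=X[...,2];ok=(d>0)&(z>0.011)&(z<0.07);ok[300:]=0
    n,l,s,c=cv2.connectedComponentsWithStats(ok.astype(np.uint8))
    for i in range(1,n):
        if s[i,4]<300: continue
        P=X[l==i];r=cv2.minAreaRect(P[:,:2].astype(np.float32));(w,h),a=r[1],r[2];a=a if w>h else a+90;a=(a+90)%180-90
        print("  W px",s[i,:4],"c",np.round(r[0],3),"sz",np.round(sorted((w,h)),3),"psi %.1f"%a,"z95 %.3f"%np.percentile(P[:,2],95))
if __name__=="__main__":
    wm(sys.argv[1])
    if len(sys.argv)>2: delta(*[float(v) for v in sys.argv[2:6]])
E
python3 wm.py w2 0.430 0.346 -2 0.005
```

```text
W px [547 102  93 181] c [0.444 0.596] sz [0.044 0.184] psi -14.6 z95 0.067
  W px [305 144  38  90] c [0.433 0.346] sz [0.036 0.091] psi -0.7 z95 0.032
  W px [ 61 148  55  90] c [0.428 0.109] sz [0.033 0.092] psi -20.8 z95 0.032
  W px [161 166  76  69] c [0.432 0.229] sz [0.056 0.056] psi 78.2 z95 0.059
  W px [  0 171  19  76] c [0.442 0.013] sz [0.012 0.08 ] psi -12.4 z95 0.026
  W px [393 246  43  29] c [0.515 0.443] sz [0.017 0.053] psi 49.1 z95 0.024
  W px [260 253  60  47] c [0.524 0.32 ] sz [0.038 0.075] psi 49.7 z95 0.055
  W px [ 78 255  42  45] c [0.521 0.092] sz [0.036 0.045] psi -6.6 z95 0.031
t 1.0 pos [0.434  0.3422 0.1247] psi -2.4 q6 -55 grip 0.0601 F [-0.6  0.  -0.4] tilt 0.14
  turn -0.4 deg; then dx 0.41 dy 0.37 dz 11.97 cm
```

Request:
step_arm([
  [[0, 0, 3.5], 0],
  [[0, 0, 4], 0],
  [[0, 0, 3], 0],
  [[0, 0, 1], 0],
  [[0, 0, 0], 0],
])

```text
time_s: 1.5
ee_pos: [0.4282, 0.3458, 0.0086]
tcp_rot: [0.017, 1.0, -0.001, -0.002]
ft_force: [-0.2, 0.8, 1.1]
gripper_width: 0.0597
```

```bash
python3 plan.py 0.432 0.346 -1 0.005
```

```text
t 1.5 pos [0.4282 0.3458 0.0086] psi -2.0 q6 -55 grip 0.0597 F [-0.2  0.8  1.1] tilt 0.26
  turn -1.0 deg; then dx -0.38 dy 0.03 dz 0.36 cm
```

Aligned. I close the jaws and lift.

Request:
step_arm([
  [[0, 0, 0.2], 0],
  [[0, 0, 0], 0],
  [[0, 0, 0], 0],
  [[0, 0, 0], 0],
], claw=2, squeeze=35)

```text
time_s: 1.9
ee_pos: [0.431, 0.3473, 0.0103]
tcp_rot: [0.018, 1.0, 0.001, 0.001]
ft_force: [0.6, 0.1, 3.1]
gripper_width: 0.0358
```

Request:
step_arm([
  [[0, 0, -2], 0],
  [[0, 0, -4], 0],
  [[0, 0, -4], 0],
  [[0, 0, -1], 0],
])

```text
time_s: 2.3
ee_pos: [0.4325, 0.3479, 0.1241]
tcp_rot: [0.018, 1.0, 0.003, 0.004]
ft_force: [0.4, -0.5, -1.1]
gripper_width: 0.0359
```

```bash
python3 - <<'E'
import numpy as np
# bin frames: centre, yaw ; slots
B={"g":(.589,.249,8),"b":(.679,.003,0.7),"r":(.591,-.259,-5.5)}
for k,(x,y,a) in B.items():
    c,s=np.cos(np.radians(a)),np.sin(np.radians(a))
    for dx in (0,-.02):
        print(k,dx,[(o,round(x+c*dx-s*o,3),round(y+s*dx+c*o,3)) for o in(-.05,-.045,-.04,0,.04,.045,.05)])
E
python3 plan.py 0.583 0.294 8 0.11
```

```text
g 0 [(-0.05, np.float64(0.596), np.float64(0.199)), (-0.045, np.float64(0.595), np.float64(0.204)), (-0.04, np.float64(0.595), np.float64(0.209)), (0, np.float64(0.589), np.float64(0.249)), (0.04, np.float64(0.583), np.float64(0.289)), (0.045, np.float64(0.583), np.float64(0.294)), (0.05, np.float64(0.582), np.float64(0.299))]
g -0.02 [(-0.05, np.float64(0.576), np.float64(0.197)), (-0.045, np.float64(0.575), np.float64(0.202)), (-0.04, np.float64(0.575), np.float64(0.207)), (0, np.float64(0.569), np.float64(0.246)), (0.04, np.float64(0.564), np.float64(0.286)), (0.045, np.float64(0.563), np.float64(0.291)), (0.05, np.float64(0.562), np.float64(0.296))]
b 0 [(-0.05, np.float64(0.68), np.float64(-0.047)), (-0.045, np.float64(0.68), np.float64(-0.042)), (-0.04, np.float64(0.679), np.float64(-0.037)), (0, np.float64(0.679), np.float64(0.003)), (0.04, np.float64(0.679), np.float64(0.043)), (0.045, np.float64(0.678), np.float64(0.048)), (0.05, np.float64(0.678), np.float64(0.053))]
b -0.02 [(-0.05, np.float64(0.66), np.float64(-0.047)), (-0.045, np.float64(0.66), np.float64(-0.042)), (-0.
[... 344 characters left out ...]
64(0.587), np.float64(-0.299)), (0, np.float64(0.591), np.float64(-0.259)), (0.04, np.float64(0.595), np.float64(-0.219)), (0.045, np.float64(0.595), np.float64(-0.214)), (0.05, np.float64(0.596), np.float64(-0.209))]
r -0.02 [(-0.05, np.float64(0.566), np.float64(-0.307)), (-0.045, np.float64(0.567), np.float64(-0.302)), (-0.04, np.float64(0.567), np.float64(-0.297)), (0, np.float64(0.571), np.float64(-0.257)), (0.04, np.float64(0.575), np.float64(-0.217)), (0.045, np.float64(0.575), np.float64(-0.212)), (0.05, np.float64(0.576), np.float64(-0.207))]
t 2.3 pos [0.4325 0.3479 0.1241] psi -2.0 q6 -55 grip 0.0359 F [ 0.4 -0.5 -1.1] tilt 0.57
  turn -10.0 deg; then dx -14.15 dy -7.43 dz 1.41 cm
```

Request:
step_arm([
  [[0, 0, 0], -5],
  [[0, 0, 0], -5],
  [[-3, -1.5, 0], 0],
  [[-4.2, -2.2, 0], 0],
  [[-4.2, -2.2, 0], 0],
  [[-2.75, -1.5, 0], 0],
  [[0, 0, 0], 0],
  [[0, 0, 0], 0],
])

```text
time_s: 3.1
ee_pos: [0.5798, 0.2919, 0.116]
tcp_rot: [-0.069, 0.998, -0.0, -0.002]
ft_force: [-0.7, 0.6, -2.2]
gripper_width: 0.0357
```

```bash
python3 - <<'E'
from h import *
im,d,X,C=look("wrist","w3")
E
python3 plan.py 0.583 0.294 8 0.02
```

```text
t 3.1 pos [0.5792 0.2925 0.1166] psi 8.0 q6 -76 grip 0.0358 F [-0.6  0.1 -1.2] tilt 0.19
  turn -0.0 deg; then dx -0.39 dy 0.09 dz 9.66 cm
```

View pics/w3.png

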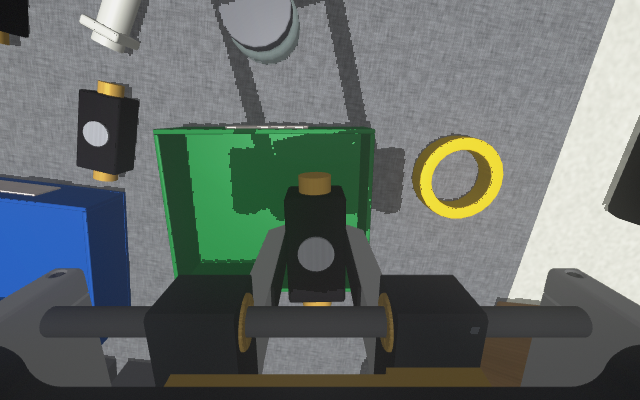

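The held valve is aligned with the green bin, whose rim runs from (155,130) to (373,130). I lower it into the left slot.

Request:
step_arm([
  [[-0.3, 0, 3], 0],
  [[0, 0, 3.5], 0],
  [[0, 0, 2], 0],
  [[0, 0, 0.7], 0],
  [[0, 0, 0], 0],
])

```text
time_s: 3.65
ee_pos: [0.5815, 0.2934, 0.0252]
tcp_rot: [-0.07, 0.998, -0.0, -0.001]
ft_force: [-0.8, 0.6, -1.7]
gripper_width: 0.0356
```

Request:
step_arm([
  [[0, 0, 0], 0],
  [[0, 0, 0], 0],
  [[0, 0, -2], 0],
  [[0, 0, -4], 0],
  [[0, 0, -4], 0],
], claw=4.8)

```text
time_s: 4.15
ee_pos: [0.5835, 0.2932, 0.1289]
tcp_rot: [-0.07, 0.998, 0.0, 0.001]
ft_force: [0.2, -0.2, -0.3]
gripper_width: 0.0481
```

```bash
python3 wm.py w4  0.541 0.088 -7 0.11; python3 plan.py 0.541 0.088 -7 0.11 t4
```

```text
W px [ 0  0 30 42] c [0.464 0.009] sz [0.013 0.038] psi -29.2 z95 0.030
  W px [88  0 59 51] c [0.449 0.099] sz [0.032 0.046] psi -13.4 z95 0.032
  W px [222   0  78  60] c [0.444 0.23 ] sz [0.039 0.058] psi -71.6 z95 0.059
  W px [85 76 55 98] c [0.545 0.089] sz [0.038 0.09 ] psi -6.3 z95 0.032
  W px [601 112  39 109] c [0.511 0.594] sz [0.011 0.101] psi 5.3 z95 0.043
  W px [159 120 213 160] c [0.591 0.25 ] sz [0.15 0.18] psi -81.9 z95 0.055
  W px [411 131  84  79] c [0.541 0.425] sz [0.079 0.079] psi -62.3 z95 0.024
  W px [297 151  39  89] c [0.585 0.293] sz [0.036 0.09 ] psi 10.2 z95 0.036
  W px [  0 171 131 129] c [0.643 0.066] sz [0.091 0.185] psi 42.4 z95 0.055
  W px [272 256  88  24] c [0.658 0.302] sz [0.005 0.086] psi -82.3 z95 0.055
t 4.2 pos [0.5876 0.2948 0.1392] psi 8.0 q6 -76 grip 0.0480 F [1.  0.3 5.2] tilt 0.99
  turn 15.0 deg; then dx 2.11 dy -21.10 dz 2.92 cm
  px [224 186] c [0.541 0.188] med [0.525 0.178 0.047] sz [0.073 0.149] psi -43 hsv [68, 158, 83]
  px [290 186] c [0.61  0.003] med [ 0.604 -0.002  0.045] sz [0.017 0.179] psi -90 hsv [110, 189, 127]
  p
[... 732 characters left out ...]
.414 -0.115  0.024] sz [0.026 0.104] psi 19 hsv [16, 228, 227]
  px [403 240] c [ 0.431 -0.228] med [ 0.415 -0.231  0.024] sz [0.028 0.104] psi 19 hsv [16, 231, 222]
  px [319 242] c [ 0.431 -0.004] med [ 0.43  -0.005  0.029] sz [0.036 0.088] psi -5 hsv [111, 15, 66]
  px [274 244] c [0.424 0.107] med [0.424 0.107 0.026] sz [0.032 0.09 ] psi -21 hsv [36, 5, 223]
  px [448 244] c [ 0.426 -0.348] med [ 0.425 -0.346  0.026] sz [0.034 0.09 ] psi 10 hsv [38, 7, 220]
  px [227 248] c [0.43  0.223] med [0.43  0.22  0.057] sz [0.055 0.056] psi 13 hsv [109, 21, 104]
t 4.2 pos [0.588  0.295  0.1375] psi 8.0 q6 -76 grip 0.0477 F [0.4 0.3 0.2] tilt 1.06
  turn 15.0 deg; then dx 2.15 dy -21.12 dz 2.75 cm
```

View pics/w4.png

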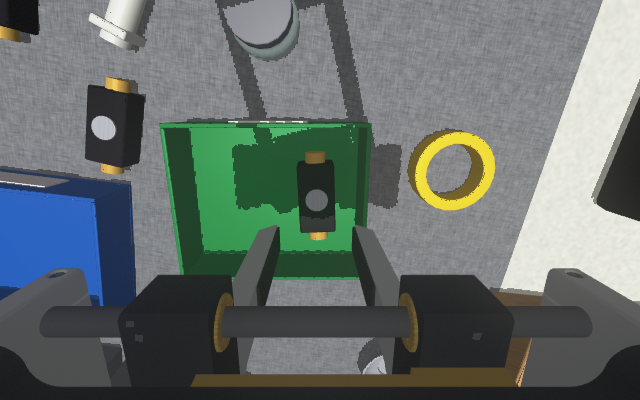

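Valve L rests in the green bin, seen at (316,197). Next is valve U at (0.543, 0.089).

Request:
step_arm([
  [[0, 0, 0], 7.5],
  [[0, 0, 0], 7.5],
  [[0.3, -4, 0], 0],
  [[0.3, -5, 0], 0],
  [[0.3, -5, 0], 0],
  [[0.3, -4.5, 0], 0],
  [[0.2, -2.4, 0], 0],
  [[0, 0, 0], 0],
], claw=6)

```text
time_s: 5.05
ee_pos: [0.5441, 0.0846, 0.1278]
tcp_rot: [0.063, 0.998, -0.0, 0.001]
ft_force: [0.3, -0.1, 0.2]
gripper_width: 0.0601
```

```bash
python3 wm.py w5  0.543 0.089 -6.5 0.006|grep -v "W px \[  *0"
```

```text
W px [300   9  55 112] c [0.427 0.108] sz [0.032 0.09 ] psi -20.8 z95 0.032
  W px [421  12  93  82] c [0.434 0.223] sz [0.056 0.056] psi -38.6 z95 0.058
  W px [179  38  56 105] c [ 0.435 -0.003] sz [0.037 0.09 ] psi -4.9 z95 0.032
  W px [ 47  47  91 111] c [ 0.433 -0.11 ] sz [0.027 0.104] psi 19.3 z95 0.027
  W px [612 114  28  73] c [0.544 0.397] sz [0.026 0.074] psi 6.3 z95 0.024
  W px [379 125 221 172] c [0.592 0.25 ] sz [0.153 0.181] psi -82.0 z95 0.055
  W px [302 149  37  88] c [0.545 0.088] sz [0.035 0.09 ] psi -6.3 z95 0.032
  W px [116 163  73  93] c [ 0.543 -0.084] sz [0.026 0.105] psi 16.2 z95 0.027
  W px [495 163  57  87] c [0.585 0.292] sz [0.037 0.091] psi 10.3 z95 0.035
  W px [262 245  77  55] c [0.621 0.073] sz [0.048 0.094] psi 50.3 z95 0.055
  W px [165 257  68  26] c [ 0.608 -0.051] sz [0.006 0.069] psi -89.1 z95 0.050
t 5.1 pos [0.5444 0.0864 0.1277] psi -7.2 q6 -80 grip 0.0597 F [-0.6  0.3  0.5] tilt 0.15
  turn -0.7 deg; then dx 0.17 dy 0.25 dz 12.17 cm
```

Request:
step_arm([
  [[0, 0.1, 3.5], 0],
  [[0, 0, 4], 0],
  [[0, 0, 3.3], 0],
  [[0, 0, 1.1], 0],
  [[0, 0, 0], 0],
])

```text
time_s: 5.6
ee_pos: [0.543, 0.0895, 0.0059]
tcp_rot: [0.061, 0.998, -0.0, -0.002]
ft_force: [0.1, 0.0, 0.2]
gripper_width: 0.0601
```

Request:
step_arm([
  [[0, 0, 0.1], 0],
  [[0, 0, 0], 0],
  [[0, 0, 0], 0],
  [[0, 0, 0], 0],
], claw=2)

```text
time_s: 6.0
ee_pos: [0.5455, 0.0889, 0.0083]
tcp_rot: [0.061, 0.998, 0.001, 0.002]
ft_force: [-0.1, 1.5, 3.3]
gripper_width: 0.0358
```

Request:
step_arm([
  [[0, 0, -2], 0],
  [[0, 0, -4], 0],
  [[0, 0, -4], 0],
  [[0, 0, -1], 0],
])

```text
time_s: 6.4
ee_pos: [0.5471, 0.0886, 0.122]
tcp_rot: [0.061, 0.998, 0.001, 0.005]
ft_force: [1.4, 0.3, -2.0]
gripper_width: 0.0358
```

```bash
python3 plan.py  0.595 0.204 8 0.02
```

```text
t 6.4 pos [0.5471 0.0886 0.122 ] psi -7.0 q6 -80 grip 0.0358 F [ 1.4  0.3 -2. ] tilt 0.57
  turn -15.0 deg; then dx -6.35 dy 10.76 dz 10.20 cm
```

Request:
step_arm([
  [[0, 0, 0], -7.5],
  [[0, 0, 0], -7.5],
  [[-2.2, 3.6, 0], 0],
  [[-2.2, 3.6, 0], 0],
  [[-2.2, 3.6, 0], 0],
  [[0, 0, 0], 0],
  [[0, 0, 0], 0],
])

```text
time_s: 7.1
ee_pos: [0.5935, 0.2049, 0.1141]
tcp_rot: [-0.07, 0.998, -0.001, -0.002]
ft_force: [0.1, 0.1, -1.4]
gripper_width: 0.0358
```

```bash
python3 plan.py  0.595 0.204 8 0.022
```

```text
t 7.1 pos [0.5935 0.2049 0.1141] psi 8.1 q6 -84 grip 0.0358 F [ 0.1  0.1 -1.4] tilt 0.22
  turn 0.1 deg; then dx -0.13 dy -0.11 dz 9.21 cm
```

Request:
step_arm([
  [[-0.1, 0, 3], 0],
  [[0, 0, 3.5], 0],
  [[0, 0, 2], 0],
  [[0, 0, 0.5], 0],
  [[0, 0, 0], 0],
])

```text
time_s: 7.6
ee_pos: [0.5944, 0.2035, 0.0253]
tcp_rot: [-0.069, 0.998, -0.0, -0.001]
ft_force: [-0.3, 0.4, -2.1]
gripper_width: 0.0354
```

Request:
step_arm([
  [[0, 0, 0], 0],
  [[0, 0, 0], 0],
  [[0, 0, -2], 0],
  [[0, 0, -4], 0],
  [[0, 0, -4], 0],
], claw=4.8)

```text
time_s: 8.1
ee_pos: [0.5956, 0.2048, 0.1288]
tcp_rot: [-0.07, 0.998, 0.0, 0.001]
ft_force: [0.1, 0.4, 0.2]
gripper_width: 0.0479
```

```bash
python3 wm.py w6  0.433 -0.0035 -5 0.11
```

```text
W px [71  0 58 43] c [ 0.465 -0.002] sz [0.031 0.042] psi -73.1 z95 0.031
  W px [194   0  53  51] c [0.449 0.099] sz [0.032 0.045] psi -13.5 z95 0.032
  W px [332   0  78  61] c [0.445 0.225] sz [0.039 0.059] psi 87.9 z95 0.059
  W px [  0  37  54 118] c [ 0.542 -0.084] sz [0.027 0.104] psi 6.7 z95 0.026
  W px [265 121 212 160] c [0.591 0.25 ] sz [0.15 0.18] psi -82.0 z95 0.055
  W px [497 131  89  80] c [0.541 0.425] sz [0.079 0.08 ] psi 81.3 z95 0.024
  W px [296 149  38  89] c [0.595 0.203] sz [0.036 0.09 ] psi 8.9 z95 0.036
  W px [383 151  44  90] c [0.585 0.293] sz [0.036 0.09 ] psi 10.3 z95 0.036
  W px [  0 166 210 129] c [0.667 0.004] sz [0.124 0.182] psi -89.2 z95 0.055
  W px [272 250  88  31] c [0.668 0.214] sz [0.014 0.085] psi -83.5 z95 0.055
t 8.2 pos [0.5999 0.2059 0.1388] psi 8.0 q6 -84 grip 0.0481 F [2.6 0.7 5.6] tilt 0.97
  turn 13.0 deg; then dx 14.80 dy -22.31 dz 2.88 cm
```

Request:
step_arm([
  [[0, 0, 0], 6.5],
  [[0, 0, 0], 6.5],
  [[2.0, -3.2, 0], 0],
  [[2.6, -4.2, 0], 0],
  [[2.6, -4.2, 0], 0],
  [[2.6, -4.2, 0], 0],
  [[2.6, -4.0, 0], 0],
  [[1.8, -2.3, 0], 0],
], claw=6)

```text
time_s: 8.95
ee_pos: [0.4338, -0.0051, 0.1283]
tcp_rot: [0.045, 0.999, -0.001, 0.002]
ft_force: [0.5, -0.8, 0.1]
gripper_width: 0.0603
```

Request:
step_arm([
  [[0, 0, 2], 0],
  [[0, 0, 1], 0],
])

```text
time_s: 9.15
ee_pos: [0.4348, -0.0037, 0.0974]
tcp_rot: [0.045, 0.999, -0.0, 0.002]
ft_force: [-0.1, 0.9, 0.2]
gripper_width: 0.06
```

```bash
python3 wm.py w7  0.434 -0.0035 -5 0.006; python3 plan.py 0.434 -0.0035 -5 0.006
```

```text
W px [406 131  72 102] c [0.427 0.107] sz [0.032 0.09 ] psi -20.8 z95 0.032
  W px [529 146 111  76] c [0.433 0.221] sz [0.052 0.056] psi 13.2 z95 0.058
  W px [297 153  41  97] c [ 0.435 -0.003] sz [0.036 0.09 ] psi -6.0 z95 0.032
  W px [160 154  76 104] c [ 0.432 -0.11 ] sz [0.026 0.105] psi 18.7 z95 0.026
  W px [ 31 167  91 101] c [ 0.433 -0.226] sz [0.027 0.105] psi 19.7 z95 0.027
  W px [489 244 151  56] c [0.537 0.239] sz [0.046 0.146] psi -85.2 z95 0.053
t 9.2 pos [ 0.4339 -0.0031  0.0954] psi -5.1 q6 -93 grip 0.0600 F [-1.1 -0.  -1.2] tilt 0.04
  turn -0.1 deg; then dx -0.02 dy -0.04 dz 8.94 cm
t 9.2 pos [ 0.4339 -0.0031  0.0954] psi -5.1 q6 -93 grip 0.0600 F [-1.1 -0.  -1.2] tilt 0.04
  turn -0.1 deg; then dx -0.02 dy -0.04 dz 8.94 cm
```

Request:
step_arm([
  [[0, 0, 3], 0],
  [[0, 0, 3.5], 0],
  [[0, 0, 1.8], 0],
  [[0, 0, 0.5], 0],
  [[0, 0, 0], 0],
])

```text
time_s: 9.7
ee_pos: [0.435, -0.0026, 0.0085]
tcp_rot: [0.043, 0.999, 0.0, -0.0]
ft_force: [0.8, 0.1, 0.1]
gripper_width: 0.0599
```

Request:
step_arm([
  [[0, 0, 0.1], 0],
  [[0, 0, 0], 0],
  [[0, 0, 0], 0],
  [[0, 0, 0], 0],
], claw=2)

```text
time_s: 10.1
ee_pos: [0.4356, -0.0029, 0.0085]
tcp_rot: [0.044, 0.999, 0.0, 0.001]
ft_force: [-0.7, 0.7, 2.1]
gripper_width: 0.0358
```

Request:
step_arm([
  [[0, 0, -2], 0],
  [[0, 0, -4], 0],
  [[0, 0, -4], 0],
  [[0, 0, -1], 0],
])

```text
time_s: 10.5
ee_pos: [0.4375, -0.0034, 0.1224]
tcp_rot: [0.044, 0.999, -0.0, 0.005]
ft_force: [-0.5, -0.1, -2.0]
gripper_width: 0.0361
```

```bash
python3 plan.py  0.590 0.249 9 0.05
```

```text
t 10.5 pos [ 0.4375 -0.0034  0.1224] psi -5.0 q6 -93 grip 0.0361 F [-0.5 -0.1 -2. ] tilt 0.53
  turn -14.0 deg; then dx -19.01 dy 22.54 dz 7.24 cm
```

Request:
step_arm([
  [[0, 0, 0], -7],
  [[0, 0, 0], -7],
  [[-2.6, 3.0, 0], 0],
  [[-3.2, 3.8, 0], 0],
  [[-3.2, 3.8, 0], 0],
  [[-3.2, 3.8, 0], 0],
  [[-3.2, 3.8, 0], 0],
  [[-2.8, 3.4, 0], 0],
])

```text
time_s: 11.3
ee_pos: [0.5808, 0.2407, 0.1153]
tcp_rot: [-0.079, 0.997, -0.0, -0.001]
ft_force: [0.7, -0.5, -0.7]
gripper_width: 0.0358
```

Request:
step_arm([
  [[-1.05, 1.0, 0], 0],
  [[0, 0, 0], 0],
  [[0, 0, 0], 0],
])

```text
time_s: 11.6
ee_pos: [0.5886, 0.2498, 0.1156]
tcp_rot: [-0.078, 0.997, -0.001, -0.002]
ft_force: [0.9, 0.0, -1.3]
gripper_width: 0.0359
```

```bash
python3 plan.py  0.590 0.249 9 0.045
```

```text
t 11.6 pos [0.5886 0.2498 0.1156] psi 9.0 q6 -81 grip 0.0359 F [ 0.9  0.  -1.3] tilt 0.20
  turn 0.0 deg; then dx -0.13 dy -0.10 dz 7.06 cm
```

Request:
step_arm([
  [[-0.1, -0.1, 3], 0],
  [[0, 0, 3], 0],
  [[0, 0, 1.2], 0],
  [[0, 0, 0], 0],
])

```text
time_s: 12.0
ee_pos: [0.5884, 0.2478, 0.0427]
tcp_rot: [-0.078, 0.997, -0.001, -0.003]
ft_force: [0.4, 0.5, -0.7]
gripper_width: 0.0362
```

Request:
step_arm([
  [[0, 0, 0], 0],
  [[0, 0, 0], 0],
  [[0, 0, -2], 0],
  [[0, 0, -4], 0],
  [[0, 0, -3], 0],
], claw=4.8)

```text
time_s: 12.5
ee_pos: [0.5918, 0.2499, 0.1398]
tcp_rot: [-0.078, 0.997, 0.001, 0.002]
ft_force: [0.9, 0.7, -0.3]
gripper_width: 0.0483
```

```bash
python3 wm.py w8  0.426 0.107 -20.5 0.11
```

```text
W px [150   0  53  47] c [0.45  0.099] sz [0.032 0.044] psi -12.9 z95 0.032
  W px [285   0  67  59] c [0.446 0.228] sz [0.035 0.059] psi -80.6 z95 0.059
  W px [  0 105  19  41] c [ 0.575 -0.071] sz [0.013 0.04 ] psi 2.6 z95 0.019
  W px [216 117 205 156] c [0.592 0.25 ] sz [0.152 0.181] psi -81.7 z95 0.055
  W px [449 131  83  77] c [0.541 0.425] sz [0.079 0.08 ] psi -63.5 z95 0.024
  W px [251 144  40  86] c [0.595 0.203] sz [0.036 0.09 ] psi 9.0 z95 0.036
  W px [297 146  36  87] c [0.591 0.248] sz [0.036 0.091] psi 9.6 z95 0.036
  W px [340 148  38  85] c [0.585 0.293] sz [0.036 0.09 ] psi 10.2 z95 0.036
  W px [  0 156 172 144] c [0.68  0.005] sz [0.15 0.18] psi -89.3 z95 0.055
  W px [275 249  83  24] c [0.664 0.261] sz [0.005 0.084] psi -82.0 z95 0.055
  W px [ 87 286  53  14] c [0.753 0.028] sz [0.003 0.063] psi -89.6 z95 0.030
t 12.6 pos [0.5947 0.2508 0.1468] psi 9.0 q6 -81 grip 0.0481 F [2.  1.  3.5] tilt 0.93
  turn 29.5 deg; then dx 10.77 dy -19.38 dz 3.68 cm
```

View pics/w8.png

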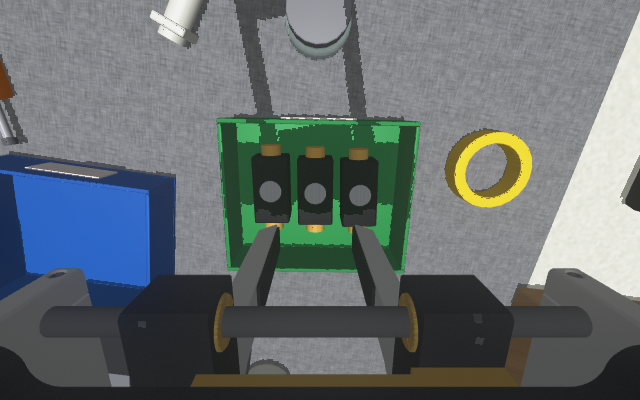

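All three valves rest side by side in the green bin, at (270,190), (315,190) and (359,192). Now the left tube.

Request:
step_arm([
  [[0, 0, 0], 7.4],
  [[0, 0, 0], 7.4],
  [[0, 0, 0], 7.4],
  [[0, 0, 0], 7.3],
  [[1.8, -3.3, 0], 0],
  [[2.2, -4.1, 0], 0],
  [[2.2, -4.1, 0], 0],
  [[2.2, -4.1, 0], 0],
], claw=5)

```text
time_s: 13.35
ee_pos: [0.4569, 0.132, 0.1371]
tcp_rot: [0.178, 0.984, 0.001, 0.002]
ft_force: [0.3, -0.7, 0.5]
gripper_width: 0.0501
```

Request:
step_arm([
  [[1.9, -3.4, 0], 0],
  [[0, 0, 2], 0],
  [[0, 0, 2], 0],
])

```text
time_s: 13.65
ee_pos: [0.4289, 0.1072, 0.0981]
tcp_rot: [0.179, 0.984, 0.001, 0.004]
ft_force: [0.3, -0.7, -0.6]
gripper_width: 0.0506
```

```bash
python3 wm.py w9  0.427 0.107 -20.5 0.006; python3 plan.py 0.427 0.107 -20.5 0.006
```

```text
W px [407 127  92  76] c [0.432 0.224] sz [0.056 0.056] psi -5.4 z95 0.058
  W px [298 150  38  99] c [0.427 0.108] sz [0.032 0.09 ] psi -20.8 z95 0.032
  W px [628 175  12  51] c [0.539 0.39 ] sz [0.011 0.052] psi -3.4 z95 0.019
  W px [397 194 236 106] c [0.564 0.25 ] sz [0.099 0.176] psi -83.4 z95 0.054
  W px [ 61 232  79  64] c [ 0.419 -0.114] sz [0.027 0.078] psi 18.6 z95 0.026
t 13.7 pos [0.4263 0.107  0.0938] psi -20.6 q6 -63 grip 0.0499 F [-1.1 -1.1 -1.7] tilt 0.03
  turn -0.1 deg; then dx -0.07 dy 0.02 dz 8.78 cm
t 13.7 pos [0.4263 0.107  0.0938] psi -20.6 q6 -63 grip 0.0499 F [-1.1 -1.1 -1.7] tilt 0.03
  turn -0.1 deg; then dx -0.07 dy 0.02 dz 8.78 cm
```

Request:
step_arm([
  [[0, 0, 3], 0],
  [[0, 0, 3.5], 0],
  [[0, 0, 1.8], 0],
  [[0, 0, 0.6], 0],
  [[0, 0, 0], 0],
])

```text
time_s: 14.2
ee_pos: [0.428, 0.1078, 0.007]
tcp_rot: [0.178, 0.984, 0.0, 0.0]
ft_force: [0.1, 0.9, 0.3]
gripper_width: 0.0502
```

Request:
step_arm([
  [[0, 0, 0.1], 0],
  [[0, 0, 0], 0],
  [[0, 0, 0], 0],
  [[0, 0, 0], 0],
  [[0, 0, 0], 0],
], claw=1)

```text
time_s: 14.7
ee_pos: [0.4284, 0.1078, 0.0064]
tcp_rot: [0.178, 0.984, 0.0, 0.001]
ft_force: [-0.4, -0.0, 3.7]
gripper_width: 0.0228
```

Request:
step_arm([
  [[0, 0, -2], 0],
  [[0, 0, -4], 0],
  [[0, 0, -4], 0],
  [[0, 0, -1], 0],
  [[0, 0, 0], 0],
])

```text
time_s: 15.2
ee_pos: [0.4289, 0.1078, 0.1172]
tcp_rot: [0.178, 0.984, 0.001, 0.002]
ft_force: [0.9, -0.8, -0.6]
gripper_width: 0.0236
```

```bash
python3 plan.py  0.595 -0.219 -5.5 0.02 t9
```

```text
px [194 185] c [0.571 0.247] med [0.528 0.281 0.045] sz [0.118 0.182] psi -83 hsv [68, 190, 74]
  px [207 187] c [0.579 0.29 ] med [0.579 0.289 0.032] sz [0.038 0.083] psi 10 hsv [107, 24, 46]
  px [224 187] c [0.582 0.246] med [0.582 0.244 0.033] sz [0.037 0.08 ] psi 9 hsv [108, 22, 47]
  px [241 187] c [0.585 0.201] med [0.585 0.199 0.033] sz [0.036 0.077] psi 9 hsv [109, 22, 52]
  px [290 186] c [0.61  0.003] med [0.604 0.    0.046] sz [0.018 0.179] psi -90 hsv [110, 190, 118]
  px [386 186] c [ 0.57  -0.257] med [ 0.531 -0.284  0.044] sz [0.113 0.183] psi 86 hsv [1, 218, 120]
  px [470 197] c [ 0.555 -0.433] med [ 0.55  -0.424  0.038] sz [0.084 0.087] psi 29 hsv [110, 20, 117]
  px [350 199] c [ 0.54  -0.086] med [ 0.524 -0.09   0.024] sz [0.027 0.106] psi 16 hsv [15, 231, 215]
  px [151 203] c [0.538 0.424] med [0.538 0.424 0.022] sz [0.079 0.079] psi -8 hsv [26, 255, 225]
  px [359 241] c [ 0.429 -0.112] med [ 0.414 -0.115  0.024] sz [0.026 0.104] psi 18 hsv [16, 230, 216]
  px [403 240] c [ 0.431 -0.228] med [ 0.415 -0.231  0.024] sz [0.027 0.104] psi 19 hsv [15, 233, 209]
  px [448 244] c [ 0.425 -0.348] med [ 0.425 -0.346  0.026] sz [0.032 0.09 ] psi 12 hsv [37, 8, 209]
t 15.2 pos [0.4275 0.1076 0.1151] psi -20.5 q6 -63 grip 0.0227 F [ 0.1  0.2 -0.8] tilt 0.01
  turn -15.0 deg; then dx -19.80 dy -30.91 dz 9.51 cm
```

Request:
step_arm([
  [[0, 0, 0], -7.5],
  [[0, 0, 0], -7.5],
  [[-2, -3.1, 0], 0],
  [[-2.4, -3.8, 0], 0],
  [[-2.4, -3.8, 0], 0],
  [[-2.4, -3.8, 0], 0],
  [[-2.4, -3.8, 0], 0],
  [[-2.4, -3.8, 0], 0],
])

```text
time_s: 16.05
ee_pos: [0.5445, -0.127, 0.1118]
tcp_rot: [0.048, 0.999, 0.001, -0.003]
ft_force: [0.0, -0.3, -1.0]
gripper_width: 0.0231
```

Request:
step_arm([
  [[-2.4, -3.8, 0], 0],
  [[-2.4, -3.6, 0], 0],
  [[-1.0, -1.4, 0], 0],
  [[0, 0, 0], 0],
  [[0, 0, 0], 0],
])

```text
time_s: 16.55
ee_pos: [0.5935, -0.2181, 0.1124]
tcp_rot: [0.048, 0.999, 0.001, -0.002]
ft_force: [-1.4, -0.1, -1.0]
gripper_width: 0.0234
```

```bash
python3 plan.py  0.595 -0.219 -5.5 0.02
```

```text
t 16.6 pos [ 0.5935 -0.2181  0.1124] psi -5.5 q6 -110 grip 0.0234 F [-1.4 -0.1 -1. ] tilt 0.33
  turn -0.0 deg; then dx -0.16 dy -0.08 dz 9.24 cm
```

Request:
step_arm([
  [[-0.1, 0, 3], 0],
  [[0, 0, 3.5], 0],
  [[0, 0, 2], 0],
  [[0, 0, 0.6], 0],
  [[0, 0, 0], 0],
])

```text
time_s: 17.05
ee_pos: [0.5948, -0.2173, 0.0231]
tcp_rot: [0.047, 0.999, 0.001, -0.001]
ft_force: [0.3, 1.2, -1.0]
gripper_width: 0.0232
```

Request:
step_arm([
  [[0, 0, 0], 0],
  [[0, 0, 0], 0],
  [[0, 0, -2], 0],
  [[0, 0, -4], 0],
  [[0, 0, -4], 0],
], claw=4.2)

```text
time_s: 17.55
ee_pos: [0.5959, -0.219, 0.1263]
tcp_rot: [0.048, 0.999, -0.0, 0.0]
ft_force: [0.1, -0.3, 0.8]
gripper_width: 0.0421
```

```bash
python3 wm.py w10  0.427 -0.348 11 0.1
```

```text
W px [127   0  63  83] c [ 0.44  -0.343] sz [0.032 0.067] psi 7.0 z95 0.032
  W px [266   0  54  80] c [ 0.45  -0.222] sz [0.026 0.071] psi 18.4 z95 0.026
  W px [403   0  43  65] c [ 0.452 -0.103] sz [0.024 0.063] psi 27.3 z95 0.025
  W px [421  70  46 110] c [ 0.543 -0.086] sz [0.026 0.105] psi 16.1 z95 0.026
  W px [163 119 215 158] c [ 0.592 -0.258] sz [0.149 0.18 ] psi 84.6 z95 0.055
  W px [ 52 134  97  85] c [ 0.558 -0.425] sz [0.07  0.089] psi 8.7 z95 0.050
  W px [299 149  35  91] c [ 0.595 -0.219] sz [0.032 0.091] psi -5.6 z95 0.036
  W px [443 174 197 126] c [0.667 0.002] sz [0.125 0.181] psi 89.6 z95 0.054
  W px [278 255  76  26] c [ 0.67  -0.227] sz [0.005 0.073] psi 84.7 z95 0.055
t 17.6 pos [ 0.6    -0.2209  0.1363] psi -5.5 q6 -110 grip 0.0419 F [ 1.4 -1.8  4.8] tilt 0.92
  turn -16.5 deg; then dx 19.41 dy -9.18 dz 3.63 cm
```

View pics/w10.png

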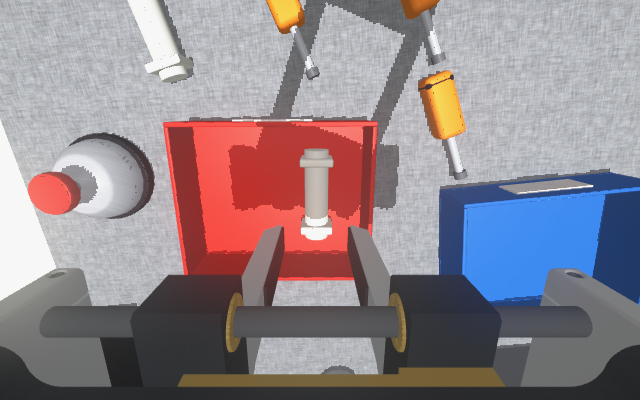

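Tube L rests in the red bin at (316,194). Now the right tube.

Request:
step_arm([
  [[0, 0, 0], -7.2],
  [[0, 0, 0], -7.3],
  [[3.2, -1.7, 0], 0],
  [[3.8, -2.0, 0], 0],
  [[3.8, -2.0, 0], 0],
  [[3.8, -2.0, 0], 0],
  [[3.4, -1.7, 0], 0],
  [[0.7, -0.3, 0], 0],
], claw=5)

```text
time_s: 18.4
ee_pos: [0.4242, -0.3467, 0.1262]
tcp_rot: [-0.076, 0.997, -0.002, 0.001]
ft_force: [0.4, 0.6, 0.1]
gripper_width: 0.05
```

Request:
step_arm([
  [[0, 0, 2], 0],
  [[0, 0, 1], 0],
  [[0, 0, 0], 0],
])

```text
time_s: 18.7
ee_pos: [0.4262, -0.3428, 0.093]
tcp_rot: [-0.079, 0.997, 0.001, -0.001]
ft_force: [-1.2, 0.2, -0.3]
gripper_width: 0.05
```

```bash
python3 wm.py w11  0.427 -0.348 11 0.006;python3 plan.py 0.427 -0.348 9.5 0.006
```

```text
W px [  0 102  65 197] c [ 0.451 -0.582] sz [0.041 0.157] psi 15.1 z95 0.062
  W px [289 156  41 100] c [ 0.429 -0.348] sz [0.032 0.091] psi 12.2 z95 0.032
  W px [416 173  36 102] c [ 0.433 -0.229] sz [0.025 0.103] psi 18.5 z95 0.026
  W px [536 191  42  92] c [ 0.428 -0.114] sz [0.026 0.096] psi 18.0 z95 0.026
  W px [301 283  66  17] c [ 0.514 -0.312] sz [0.018 0.066] psi -78.5 z95 0.034
t 18.8 pos [ 0.4267 -0.3432  0.094 ] psi 9.0 q6 -144 grip 0.0499 F [-0.5  0.4 -0.2] tilt 0.08
  turn -2.0 deg; then dx 0.06 dy -0.47 dz 8.80 cm
t 18.8 pos [ 0.4267 -0.3432  0.094 ] psi 9.0 q6 -144 grip 0.0499 F [-0.5  0.4 -0.2] tilt 0.08
  turn -0.5 deg; then dx 0.05 dy -0.47 dz 8.80 cm
```

q6 is at −144°, close to its limit of −147°, so I flip the wrist half a turn. The grasp is the same that way.

Request:
step_arm([
  [[0, 0, 0], 6],
  [[0, 0, 0], 8.5],
  [[0, 0, 0], 8.5],
  [[0, 0, 0], 8.5],
  [[0, 0, 0], 8.5],
  [[0, 0, 0], 8.5],
  [[0, 0, 0], 8.5],
  [[0, 0, 0], 8.5],
])

```text
time_s: 19.55
ee_pos: [0.4276, -0.344, 0.0956]
tcp_rot: [0.476, 0.88, -0.0, 0.001]
ft_force: [-0.4, 0.3, -0.2]
gripper_width: 0.0498
```

Request:
step_arm([
  [[0, 0, 0], 8.5],
  [[0, 0, 0], 8.5],
  [[0, 0, 0], 8.5],
  [[0, 0, 0], 8.5],
  [[0, 0, 0], 8.5],
  [[0, 0, 0], 8.5],
  [[0, 0, 0], 8.5],
  [[0, 0, 0], 8.5],
])

```text
time_s: 20.35
ee_pos: [0.4276, -0.344, 0.0956]
tcp_rot: [0.886, 0.463, 0.0, 0.001]
ft_force: [0.4, -0.4, -0.3]
gripper_width: 0.0502
```

Request:
step_arm([
  [[0, 0, 0], 8.5],
  [[0, 0, 0], 8.5],
  [[0, 0, 0], 8.5],
  [[0, 0, 0], 8.5],
  [[0, 0, 0], 8.5],
  [[0, 0, 0], 4],
  [[0, 0, 0], 0],
])

```text
time_s: 21.05
ee_pos: [0.4275, -0.344, 0.0955]
tcp_rot: [0.997, 0.079, 0.001, 0.001]
ft_force: [0.2, 0.5, -0.3]
gripper_width: 0.0496
```

```bash
python3 wm.py w12  0.428 -0.348 12 0.006
```

```text
W px [ 0  0 56 88] c [ 0.523 -0.093] sz [0.027 0.064] psi 13.4 z95 0.026
  W px [ 73   0 283 110] c [ 0.559 -0.254] sz [0.084 0.182] psi 86.3 z95 0.055
  W px [147   0  57  38] c [ 0.559 -0.218] sz [0.025 0.032] psi -74.4 z95 0.036
  W px [393   9 107 116] c [ 0.556 -0.429] sz [0.075 0.089] psi 28.0 z95 0.049
  W px [537  28 103 257] c [ 0.498 -0.581] sz [0.005 0.232] psi 0.0 z95 0.065
  W px [ 26  97  68 120] c [ 0.433 -0.112] sz [0.027 0.105] psi 19.6 z95 0.026
  W px [166 118  52 117] c [ 0.434 -0.228] sz [0.026 0.105] psi 19.2 z95 0.026
  W px [299 153  40 100] c [ 0.429 -0.348] sz [0.032 0.091] psi 12.0 z95 0.032
t 21.1 pos [ 0.4274 -0.344   0.0953] psi -170.9 q6 36 grip 0.0500 F [-0.3 -1.  -0.2] tilt 0.08
  turn -2.9 deg; then dx -0.02 dy 0.40 dz 8.93 cm
```

Request:
step_arm([
  [[0, 0.4, 3], -2.9],
  [[0, 0, 3.5], 0],
  [[0, 0, 1.8], 0],
  [[0, 0, 0.6], 0],
  [[0, 0, 0], 0],
])

```text
time_s: 21.6
ee_pos: [0.427, -0.3476, 0.005]
tcp_rot: [0.995, 0.104, -0.0, -0.001]
ft_force: [-0.5, 0.0, -0.5]
gripper_width: 0.0503
```

Request:
step_arm([
  [[0, 0, 0.1], 0],
  [[0, 0, 0], 0],
  [[0, 0, 0], 0],
  [[0, 0, 0], 0],
  [[0, 0, 0], 0],
], claw=1)

```text
time_s: 22.1
ee_pos: [0.4276, -0.3484, 0.0055]
tcp_rot: [0.995, 0.104, 0.001, 0.001]
ft_force: [0.4, 1.4, 4.4]
gripper_width: 0.0232
```

Request:
step_arm([
  [[0, 0, -2], 0],
  [[0, 0, -4], 0],
  [[0, 0, -4], 0],
  [[0, 0, -1], 0],
  [[0, 0, 0], 0],
])

```text
time_s: 22.6
ee_pos: [0.428, -0.349, 0.1166]
tcp_rot: [0.995, 0.104, 0.001, 0.002]
ft_force: [-0.2, 0.8, -1.0]
gripper_width: 0.0233
```

```bash
python3 plan.py  0.587 -0.299 -5.5 0.02
```

```text
t 22.6 pos [ 0.428  -0.349   0.1166] psi -168.1 q6 33 grip 0.0233 F [-0.2  0.8 -1. ] tilt 0.27
  turn 17.4 deg; then dx 15.34 dy -6.50 dz 9.66 cm
```

Request:
step_arm([
  [[0, 0, 0], 8.5],
  [[0, 0, 0], 8.5],
  [[3, -1.3, 0], 0],
  [[3.8, -1.6, 0], 0],
  [[3.8, -1.6, 0], 0],
  [[3.5, -1.5, 0], 0],
  [[1.2, -0.5, 0], 0],
  [[0, 0, 0], 0],
])

```text
time_s: 23.4
ee_pos: [0.5852, -0.2954, 0.111]
tcp_rot: [0.999, -0.043, -0.002, -0.001]
ft_force: [-0.6, 0.6, -0.6]
gripper_width: 0.0234
```

```bash
python3 plan.py  0.587 -0.299 -5.5 0.02
```

```text
t 23.4 pos [ 0.5852 -0.2954  0.111 ] psi -185.0 q6 63 grip 0.0234 F [-0.6  0.6 -0.6] tilt 0.30
  turn 0.5 deg; then dx 0.22 dy 0.34 dz 9.10 cm
```

Request:
step_arm([
  [[0.1, 0.2, 3], 0.5],
  [[0, 0, 3.5], 0],
  [[0, 0, 2], 0],
  [[0, 0, 0.6], 0],
  [[0, 0, 0], 0],
])

```text
time_s: 23.9
ee_pos: [0.5839, -0.2991, 0.0218]
tcp_rot: [0.999, -0.05, -0.002, -0.001]
ft_force: [0.0, -0.4, 0.1]
gripper_width: 0.0236
```

Request:
step_arm([
  [[0, 0, 0], 0],
  [[0, 0, 0], 0],
  [[0, 0, -2], 0],
  [[0, 0, -4], 0],
  [[0, 0, -4], 0],
], claw=4.2)

```text
time_s: 24.4
ee_pos: [0.586, -0.299, 0.1254]
tcp_rot: [0.999, -0.049, 0.0, 0.0]
ft_force: [-0.0, -0.9, 0.1]
gripper_width: 0.0419
```

```bash
python3 wm.py w13  0.413 -0.235 19 0.1; python3 plan.py 0.413 -0.235 19 .1 t13
```

```text
W px [467   0 173  36] c [ 0.721 -0.524] sz [0.028 0.153] psi 79.6 z95 0.067
  W px [  0  19 110 195] c [ 0.683 -0.029] sz [0.118 0.15 ] psi 0.5 z95 0.054
  W px [156 115 217 162] c [ 0.595 -0.258] sz [0.149 0.18 ] psi 84.6 z95 0.055
  W px [575 129  65 170] c [ 0.552 -0.583] sz [0.04  0.153] psi -14.8 z95 0.065
  W px [212 149  44  92] c [ 0.595 -0.22 ] sz [0.032 0.09 ] psi -5.6 z95 0.036
  W px [301 149  34  92] c [ 0.587 -0.302] sz [0.032 0.091] psi -5.6 z95 0.036
  W px [403 164  88  82] c [ 0.565 -0.429] sz [0.074 0.088] psi -40.0 z95 0.049
  W px [ 92 206  67  91] c [ 0.544 -0.087] sz [0.027 0.104] psi 16.1 z95 0.026
  W px [279 252  74  24] c [ 0.519 -0.293] sz [0.005 0.07 ] psi 84.1 z95 0.055
t 24.4 pos [ 0.5898 -0.3013  0.1357] psi -185.6 q6 64 grip 0.0420 F [ 1.7 -1.5  5.1] tilt 0.95
  turn -24.6 deg; then dx -14.56 dy -12.03 dz 3.57 cm
  px [194 186] c [0.572 0.247] med [0.527 0.275 0.045] sz [0.119 0.181] psi -82 hsv [68, 188, 79]
  px [224 187] c [0.582 0.246] med [0.582 0.244 0.033] sz [0.037 0.08 ] psi 9 hsv [110, 22, 51]
  px [241 187] c [0.585 0.201] med [0.585 0.199
[... 610 characters left out ...]
24] sz [0.026 0.105] psi 16 hsv [16, 230, 224]
  px [470 198] c [ 0.559 -0.41 ] med [ 0.558 -0.412  0.037] sz [0.041 0.076] psi -17 hsv [110, 20, 115]
  px [151 203] c [0.538 0.424] med [0.538 0.423 0.022] sz [0.078 0.079] psi 4 hsv [27, 255, 232]
  px [359 241] c [ 0.429 -0.112] med [ 0.414 -0.115  0.024] sz [0.026 0.104] psi 19 hsv [16, 230, 227]
  px [403 240] c [ 0.462 -0.219] med [ 0.465 -0.217  0.017] sz [0.011 0.04 ] psi 24 hsv [110, 18, 154]
  px [227 248] c [0.43  0.222] med [0.43  0.22  0.056] sz [0.055 0.055] psi 24 hsv [111, 18, 154]
t 24.5 pos [ 0.5903 -0.3016  0.1342] psi -185.6 q6 64 grip 0.0424 F [-0.1 -0.9  0.7] tilt 1.03
  turn -24.6 deg; then dx -14.60 dy -12.07 dz 3.42 cm
```

View pics/w13.png

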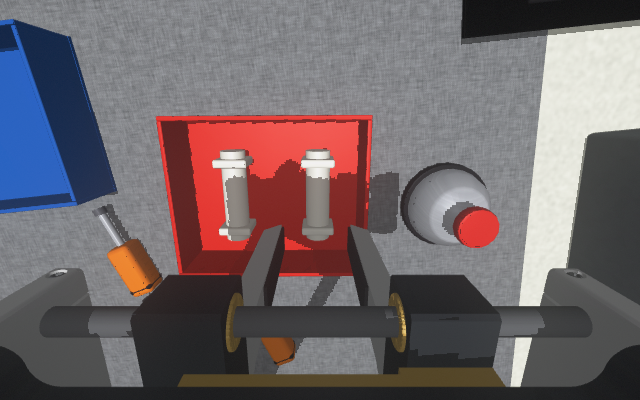

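Both tubes rest in the red bin, at (235,195) and (318,195). Next is the right driver.

Request:
step_arm([
  [[0, 0, 0], -8.2],
  [[0, 0, 0], -8.2],
  [[0, 0, 0], -8.2],
  [[-2.8, -2.4, 0], 0],
  [[-3.5, -2.9, 0], 0],
  [[-3.5, -2.9, 0], 0],
  [[-3.2, -2.6, 0], 0],
  [[-1.15, -0.95, 0], 0],
], claw=5)

```text
time_s: 25.3
ee_pos: [0.4114, -0.2327, 0.1242]
tcp_rot: [0.986, 0.165, 0.0, 0.0]
ft_force: [-0.4, -0.5, 0.7]
gripper_width: 0.0498
```

Request:
step_arm([
  [[0, 0, 2], 0],
  [[0, 0, 1], 0],
  [[0, 0, 0], 0],
])

```text
time_s: 25.6
ee_pos: [0.4133, -0.2334, 0.0923]
tcp_rot: [0.986, 0.165, -0.001, -0.001]
ft_force: [0.4, 0.0, -0.3]
gripper_width: 0.0499
```

```bash
python3 wm.py w14  0.414 -0.2345 19 0.005
```

```text
W px [166   0  43  66] c [ 0.515 -0.094] sz [0.026 0.047] psi 16.5 z95 0.026
  W px [269   0 315 144] c [ 0.576 -0.256] sz [0.117 0.181] psi 85.0 z95 0.055
  W px [335   0  49  47] c [ 0.564 -0.216] sz [0.032 0.032] psi 5.9 z95 0.036
  W px [426   0  82  93] c [ 0.58  -0.301] sz [0.032 0.076] psi -5.5 z95 0.036
  W px [537  67 103 106] c [ 0.555 -0.423] sz [0.065 0.088] psi 21.7 z95 0.050
  W px [170  74  41 126] c [ 0.433 -0.112] sz [0.026 0.104] psi 18.2 z95 0.026
  W px [302 121  29 117] c [ 0.435 -0.228] sz [0.026 0.104] psi 18.6 z95 0.026
t 25.6 pos [ 0.4139 -0.2338  0.0931] psi -161.0 q6 35 grip 0.0501 F [-0.2  0.5  0.3] tilt 0.06
  turn -0.0 deg; then dx -0.02 dy 0.07 dz 8.81 cm
```

Request:
step_arm([
  [[0.1, 0.1, 3], 0],
  [[0, 0, 3.5], 0],
  [[0, 0, 1.8], 0],
  [[0, 0, 0.6], 0],
  [[0, 0, 0], 0],
])

```text
time_s: 26.15
ee_pos: [0.4156, -0.2346, 0.0043]
tcp_rot: [0.986, 0.165, -0.0, -0.0]
ft_force: [-0.4, -0.4, 0.4]
gripper_width: 0.0502
```

Request:
step_arm([
  [[0, 0, 0], 0],
  [[0, 0, 0], 0],
  [[0, 0, 0], 0],
  [[0, 0, 0], 0],
  [[0, 0, 0], 0],
], claw=1)

```text
time_s: 26.65
ee_pos: [0.416, -0.2348, 0.0056]
tcp_rot: [0.986, 0.165, 0.001, 0.0]
ft_force: [0.1, 1.8, 5.6]
gripper_width: 0.026
```

Request:
step_arm([
  [[0, 0, -2], 0],
  [[0, 0, -4], 0],
  [[0, 0, -4], 0],
  [[0, 0, -1], 0],
  [[0, 0, 0], 0],
])

```text
time_s: 27.15
ee_pos: [0.4164, -0.2354, 0.1162]
tcp_rot: [0.986, 0.165, 0.002, 0.002]
ft_force: [0.0, -0.2, -1.1]
gripper_width: 0.0257
```

```bash
python3 plan.py  0.660 -0.045 0.7 0.02
```

```text
t 27.1 pos [ 0.4164 -0.2354  0.1162] psi -161.0 q6 35 grip 0.0257 F [ 0.  -0.2 -1.1] tilt 0.25
  turn 18.3 deg; then dx 24.59 dy -18.74 dz 9.62 cm
```

Request:
step_arm([
  [[0, 0, 0], 6.1],
  [[0, 0, 0], 6.1],
  [[0, 0, 0], 6.1],
  [[2.6, -2.0, 0], 0],
  [[3.4, -2.6, 0], 0],
  [[3.4, -2.6, 0], 0],
  [[3.4, -2.6, 0], 0],
  [[3.4, -2.6, 0], 0],
])

```text
time_s: 27.95
ee_pos: [0.5753, -0.1071, 0.1108]
tcp_rot: [1.0, 0.006, -0.003, -0.001]
ft_force: [-0.0, -0.8, -0.6]
gripper_width: 0.0254
```

Request:
step_arm([
  [[3.4, -2.6, 0], 0],
  [[3.4, -2.6, 0], 0],
  [[1.6, -1.15, 0], 0],
  [[0, 0, 0], 0],
  [[0, 0, 0], 0],
])

```text
time_s: 28.45
ee_pos: [0.6574, -0.0441, 0.1113]
tcp_rot: [1.0, 0.006, -0.003, -0.0]
ft_force: [-0.0, -0.4, -1.5]
gripper_width: 0.0256
```

```bash
python3 plan.py  0.660 -0.045 0.7 0.02
```

```text
t 28.4 pos [ 0.6574 -0.0441  0.1113] psi -179.3 q6 81 grip 0.0256 F [-0.  -0.4 -1.5] tilt 0.32
  turn 0.0 deg; then dx 0.26 dy 0.09 dz 9.13 cm
```

Request:
step_arm([
  [[0.1, 0, 3], 0],
  [[0, 0, 3.5], 0],
  [[0, 0, 2], 0],
  [[0, 0, 0.9], 0],
  [[0, 0, 0], 0],
])

```text
time_s: 28.95
ee_pos: [0.6578, -0.045, 0.0184]
tcp_rot: [1.0, 0.005, -0.002, -0.0]
ft_force: [-0.1, -0.5, -0.3]
gripper_width: 0.0259
```

Request:
step_arm([
  [[0, 0, 0], 0],
  [[0, 0, 0], 0],
  [[0, 0, -2], 0],
  [[0, 0, -4], 0],
  [[0, 0, -4], 0],
], claw=3.8)

```text
time_s: 29.45
ee_pos: [0.6601, -0.0441, 0.1226]
tcp_rot: [1.0, 0.006, 0.0, 0.0]
ft_force: [0.3, -0.5, 1.4]
gripper_width: 0.0378
```

```bash
python3 wm.py w15  0.524 -0.091 16 0.1; python3 plan.py 0.524 -0.091 16 .1 t15|grep "h*sv \[1[56]"
```

```text
W px [ 16   0 150  12] c [0.826 0.144] sz [0.008 0.112] psi -86.2 z95 0.035
  W px [168   0 140  14] c [0.826 0.019] sz [0.007 0.11 ] psi -87.1 z95 0.039
  W px [325   0 145  16] c [ 0.826 -0.106] sz [0.006 0.11 ] psi 87.1 z95 0.043
  W px [143  92 224 169] c [0.682 0.004] sz [0.149 0.181] psi -89.3 z95 0.055
  W px [304 124  27 106] c [ 0.68  -0.046] sz [0.026 0.103] psi 0.4 z95 0.030
  W px [  0 174 144 126] c [0.609 0.218] sz [0.14  0.145] psi -2.1 z95 0.054
  W px [422 180 218 120] c [ 0.606 -0.287] sz [0.123 0.238] psi 84.6 z95 0.055
  W px [459 214  53  86] c [ 0.596 -0.219] sz [0.032 0.09 ] psi -6.1 z95 0.036
  W px [285 238  70  62] c [ 0.589 -0.064] sz [0.048 0.097] psi 40.0 z95 0.055
t 29.5 pos [ 0.6646 -0.0447  0.1329] psi -179.3 q6 81 grip 0.0377 F [ 2.  -0.3  4.7] tilt 0.97
  turn -15.3 deg; then dx -14.79 dy 0.57 dz 3.29 cm
  px [363 246] c [ 0.422 -0.114] med [ 0.412 -0.117  0.024] sz [0.026 0.088] psi 18 hsv [15, 231, 228]
```

View pics/w15.png

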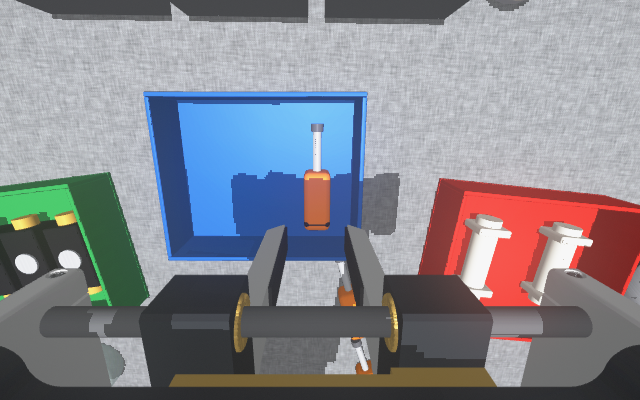

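The driver is in the blue bin at (317,180). Next is the upper driver.

Request:
step_arm([
  [[0, 0, 0], -7.6],
  [[0, 0, 0], -7.7],
  [[-3.2, 0.2, 0], 0],
  [[-4.0, 0.2, 0], 0],
  [[-4.0, 0.2, 0], 0],
  [[-3.2, 0.2, 0], 0],
  [[0, 0, 1], 0],
  [[0, 0, 1.5], 0],
], claw=5)

```text
time_s: 30.35
ee_pos: [0.5252, -0.092, 0.0972]
tcp_rot: [0.99, 0.139, 0.003, 0.001]
ft_force: [0.8, 0.6, 1.3]
gripper_width: 0.0503
```

```bash
python3 wm.py w16  0.523 -0.0915 16 0.005
```

```text
W px [  0   0  52 125] c [0.578 0.158] sz [0.005 0.096] psi 8.1 z95 0.048
  W px [ 88   0 282 113] c [0.648 0.004] sz [0.087 0.182] psi -87.8 z95 0.055
  W px [280   0  49  81] c [ 0.656 -0.046] sz [0.026 0.058] psi 0.6 z95 0.031
  W px [385  50 255 249] c [ 0.59  -0.308] sz [0.15  0.284] psi 84.9 z95 0.055
  W px [434 116  88 105] c [ 0.595 -0.219] sz [0.032 0.09 ] psi -5.9 z95 0.036
  W px [298 124  29 115] c [ 0.544 -0.085] sz [0.025 0.104] psi 16.2 z95 0.026
  W px [295 242  26  58] c [ 0.456 -0.105] sz [0.026 0.058] psi 15.5 z95 0.026
t 30.4 pos [ 0.5232 -0.0911  0.0929] psi -164.0 q6 58 grip 0.0501 F [-0.6  0.1 -1.4] tilt 0.10
  turn -0.0 deg; then dx -0.04 dy 0.03 dz 8.79 cm
```

Request:
step_arm([
  [[0.1, 0, 3], 0],
  [[0, 0, 3.5], 0],
  [[0, 0, 1.8], 0],
  [[0, 0, 0.6], 0],
  [[0, 0, 0], 0],
])

```text
time_s: 30.9
ee_pos: [0.5246, -0.0906, 0.005]
tcp_rot: [0.99, 0.139, -0.001, -0.001]
ft_force: [-0.6, 0.3, -0.7]
gripper_width: 0.0499
```

Request:
step_arm([
  [[0, 0, 0], 0],
  [[0, 0, 0], 0],
  [[0, 0, 0], 0],
  [[0, 0, 0], 0],
  [[0, 0, 0], 0],
], claw=1)

```text
time_s: 31.4
ee_pos: [0.5257, -0.0911, 0.0077]
tcp_rot: [0.99, 0.139, 0.001, 0.0]
ft_force: [0.2, 1.8, 3.9]
gripper_width: 0.0258
```

Request:
step_arm([
  [[0, 0, -2], 0],
  [[0, 0, -4], 0],
  [[0, 0, -4], 0],
  [[0, 0, -1], 0],
  [[0, 0, 0], 0],
])

```text
time_s: 31.9
ee_pos: [0.5259, -0.0917, 0.1183]
tcp_rot: [0.99, 0.139, 0.002, 0.001]
ft_force: [-0.3, -0.3, -1.7]
gripper_width: 0.0258
```

```bash
python3 plan.py  0.660 0.051 0.7 0.02
```

```text
t 31.9 pos [ 0.5259 -0.0917  0.1183] psi -164.0 q6 58 grip 0.0258 F [-0.3 -0.3 -1.7] tilt 0.25
  turn 15.3 deg; then dx 13.58 dy -14.10 dz 9.83 cm
```

Request:
step_arm([
  [[0, 0, 0], 7.6],
  [[0, 0, 0], 7.7],
  [[2.4, -2.5, 0], 0],
  [[3.0, -3.1, 0], 0],
  [[3.0, -3.1, 0], 0],
  [[3.0, -3.1, 0], 0],
  [[2.3, -2.3, 0], 0],
  [[0, 0, 0], 0],
])

```text
time_s: 32.7
ee_pos: [0.6601, 0.0548, 0.1114]
tcp_rot: [1.0, 0.008, -0.003, -0.001]
ft_force: [0.6, -1.2, -1.1]
gripper_width: 0.0259
```

```bash
python3 plan.py  0.660 0.051 0.7 0.02
```

```text
t 32.7 pos [0.6601 0.0548 0.1114] psi -179.1 q6 89 grip 0.0259 F [ 0.6 -1.2 -1.1] tilt 0.34
  turn 0.2 deg; then dx -0.02 dy 0.38 dz 9.14 cm
```

Request:
step_arm([
  [[0, 0.2, 3], 0.2],
  [[0, 0, 3.5], 0],
  [[0, 0, 2], 0],
  [[0, 0, 0.7], 0],
  [[0, 0, 0], 0],
])

```text
time_s: 33.2
ee_pos: [0.6577, 0.0488, 0.0213]
tcp_rot: [1.0, 0.004, -0.003, 0.0]
ft_force: [0.5, -1.1, -0.8]
gripper_width: 0.0255
```

Request:
step_arm([
  [[0, 0, 0], 0],
  [[0, 0, 0], 0],
  [[0, 0, -2], 0],
  [[0, 0, -4], 0],
  [[0, 0, -4], 0],
], claw=3.8)

```text
time_s: 33.7
ee_pos: [0.6602, 0.0494, 0.1267]
tcp_rot: [1.0, 0.004, 0.001, 0.0]
ft_force: [0.4, -0.5, 0.1]
gripper_width: 0.038
```

```bash
python3 wm.py w17  0.412 -0.118 19 0.1; python3 plan.py 0.412 -0.118 19 .1 t17
```

```text
W px [127   0 145  16] c [0.826 0.144] sz [0.011 0.111] psi -84.7 z95 0.043
  W px [285   0 142  17] c [0.826 0.019] sz [0.002 0.11 ] psi -89.9 z95 0.046
  W px [429   0 164  18] c [ 0.826 -0.106] sz [0.013 0.112] psi 84.2 z95 0.049
  W px [260  93 221 167] c [0.682 0.004] sz [0.15  0.181] psi -89.4 z95 0.055
  W px [304 125  26 105] c [0.678 0.047] sz [0.026 0.104] psi 0.3 z95 0.030
  W px [392 125  33 105] c [ 0.679 -0.046] sz [0.026 0.105] psi 0.6 z95 0.030
  W px [  0 175 221 125] c [0.602 0.283] sz [0.123 0.244] psi -82.0 z95 0.054
  W px [495 180 145 120] c [ 0.601 -0.224] sz [0.114 0.143] psi -5.6 z95 0.055
  W px [604 221  36  79] c [ 0.593 -0.29 ] sz [0.021 0.08 ] psi 2.6 z95 0.035
  W px [286 237  60  23] c [0.609 0.048] sz [0.005 0.062] psi -89.0 z95 0.055
t 33.8 pos [0.6646 0.0494 0.137 ] psi -179.5 q6 89 grip 0.0380 F [2.5 0.1 5.3] tilt 0.98
  turn -18.5 deg; then dx -29.34 dy 7.60 dz 3.70 cm
  px [194 185] c [0.531 0.271] med [0.523 0.31  0.044] sz [0.098 0.208] psi 64 hsv [68, 189, 74]
  px [207 187] c [0.578 0.29 ] med [0.579 0.289 0.032] sz [0.037 0.083] psi 11 hsv [
[... 560 characters left out ...]
7  0.03 ] sz [0.038 0.075] psi -10 hsv [30, 11, 219]
  px [431 188] c [ 0.579 -0.301] med [ 0.578 -0.299  0.03 ] sz [0.032 0.082] psi -5 hsv [30, 11, 218]
  px [470 197] c [ 0.555 -0.433] med [ 0.55  -0.424  0.038] sz [0.083 0.087] psi 29 hsv [110, 20, 123]
  px [151 203] c [0.538 0.423] med [0.537 0.423 0.022] sz [0.079 0.079] psi 62 hsv [27, 255, 230]
  px [359 241] c [ 0.429 -0.112] med [ 0.414 -0.115  0.024] sz [0.026 0.104] psi 18 hsv [16, 230, 223]
  px [227 248] c [0.43  0.223] med [0.43  0.22  0.056] sz [0.056 0.056] psi 18 hsv [110, 18, 151]
t 33.8 pos [0.6651 0.0494 0.1355] psi -179.5 q6 89 grip 0.0381 F [ 0.5 -0.2  0.9] tilt 1.06
  turn -18.5 deg; then dx -29.39 dy 7.59 dz 3.55 cm
```

View pics/w17.png

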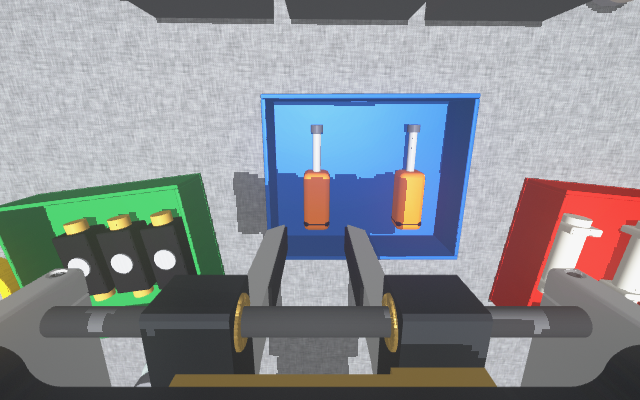

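Two drivers are in the blue bin, at (317,180) and (410,180). Now the last driver.

Request:
step_arm([
  [[0, 0, 0], -6.2],
  [[0, 0, 0], -6.2],
  [[0, 0, 0], -6.1],
  [[-3.2, 0.9, 0], 0],
  [[-4.2, 1.1, 0], 0],
  [[-4.2, 1.1, 0], 0],
  [[-4.2, 1.1, 0], 0],
  [[-4.2, 1.1, 0], 0],
], claw=5)

```text
time_s: 34.6
ee_pos: [0.4874, -0.0666, 0.1257]
tcp_rot: [0.986, 0.165, 0.001, 0.001]
ft_force: [0.1, -0.4, 0.8]
gripper_width: 0.0499
```

Request:
step_arm([
  [[-4.2, 1.1, 0], 0],
  [[-3.4, 0.9, 0], 0],
  [[-1.2, 0.45, 0], 0],
  [[0, 0, 1.5], 0],
  [[0, 0, 1.5], 0],
])

```text
time_s: 35.1
ee_pos: [0.4144, -0.1182, 0.0959]
tcp_rot: [0.986, 0.164, 0.002, 0.001]
ft_force: [-0.2, -0.1, -0.1]
gripper_width: 0.0501
```

```bash
python3 wm.py w18  0.413 -0.118 19 0.005
```

```text
W px [405   0 235 193] c [ 0.563 -0.254] sz [0.093 0.181] psi 86.7 z95 0.055
  W px [462   0 101  99] c [ 0.588 -0.218] sz [0.033 0.076] psi -5.1 z95 0.035
  W px [542  20  98 121] c [ 0.588 -0.301] sz [0.033 0.091] psi -5.2 z95 0.036
  W px [299 124  29 115] c [ 0.433 -0.111] sz [0.026 0.103] psi 19.4 z95 0.026
t 35.1 pos [ 0.4125 -0.1172  0.0926] psi -161.0 q6 48 grip 0.0502 F [-0.1  1.3 -2.2] tilt 0.08
  turn -0.0 deg; then dx 0.02 dy 0.09 dz 8.76 cm
```

Request:
step_arm([
  [[0.1, 0, 3], 0],
  [[0, 0, 3.5], 0],
  [[0, 0, 1.7], 0],
  [[0, 0, 0.5], 0],
  [[0, 0, 0], 0],
])

```text
time_s: 35.65
ee_pos: [0.4144, -0.117, 0.0076]
tcp_rot: [0.986, 0.165, 0.0, -0.0]
ft_force: [-0.5, -0.8, -0.6]
gripper_width: 0.0497
```

Request:
step_arm([
  [[0, 0, 0], 0],
  [[0, 0, 0], 0],
  [[0, 0, 0], 0],
  [[0, 0, 0], 0],
  [[0, 0, 0], 0],
], claw=1)

```text
time_s: 36.15
ee_pos: [0.4147, -0.1173, 0.0085]
tcp_rot: [0.986, 0.165, 0.001, 0.0]
ft_force: [-0.5, 1.7, 5.0]
gripper_width: 0.0255
```

Request:
step_arm([
  [[0, 0, -2], 0],
  [[0, 0, -4], 0],
  [[0, 0, -4], 0],
  [[0, 0, -1], 0],
  [[0, 0, 0], 0],
])

```text
time_s: 36.65
ee_pos: [0.415, -0.1178, 0.1189]
tcp_rot: [0.986, 0.165, 0.002, 0.001]
ft_force: [-0.4, 0.1, -2.3]
gripper_width: 0.0257
```

```bash
python3 plan.py  0.660 0.001 0.7 0.02
```

```text
t 36.6 pos [ 0.415  -0.1178  0.1189] psi -161.0 q6 48 grip 0.0257 F [-0.4  0.1 -2.3] tilt 0.23
  turn 18.3 deg; then dx 24.64 dy -11.58 dz 9.89 cm
```

Request:
step_arm([
  [[0, 0, 0], 6.1],
  [[0, 0, 0], 6.1],
  [[0, 0, 0], 6.1],
  [[3.0, -1.4, 0], 0],
  [[4.0, -1.9, 0], 0],
  [[4.0, -1.9, 0], 0],
  [[4.0, -1.9, 0], 0],
  [[4.0, -1.9, 0], 0],
])

```text
time_s: 37.45
ee_pos: [0.6024, -0.0238, 0.1134]
tcp_rot: [1.0, 0.006, -0.003, -0.0]
ft_force: [1.3, -1.2, -0.4]
gripper_width: 0.0255
```

Request:
step_arm([
  [[4.0, -1.8, 0], 0],
  [[1.7, -0.8, 0], 0],
  [[0, 0, 0], 0],
  [[0, 0, 0], 0],
  [[0, 0, 0], 0],
])

```text
time_s: 37.95
ee_pos: [0.6579, 0.0011, 0.116]
tcp_rot: [1.0, 0.006, -0.002, 0.0]
ft_force: [0.6, 0.4, -0.6]
gripper_width: 0.0258
```

```bash
python3 plan.py  0.660 0.001 0.7 0.02
```

```text
t 38.0 pos [0.6579 0.0011 0.116 ] psi -179.4 q6 85 grip 0.0258 F [ 0.6  0.4 -0.6] tilt 0.18
  turn -0.1 deg; then dx 0.21 dy 0.01 dz 9.60 cm
```

Request:
step_arm([
  [[0.1, 0, 3], 0],
  [[0, 0, 3.5], 0],
  [[0, 0, 1.3], 0],
  [[0, 0, 0.2], 0],
  [[0, 0, 0], 0],
])

```text
time_s: 38.45
ee_pos: [0.6606, 0.0014, 0.0383]
tcp_rot: [1.0, 0.006, 0.0, 0.0]
ft_force: [0.3, -0.7, -0.0]
gripper_width: 0.0258
```

Request:
step_arm([
  [[0, 0, 0], 0],
  [[0, 0, 0], 0],
  [[0, 0, -2], 0],
  [[0, 0, -4], 0],
  [[0, 0, -3], 0],
], claw=4)

```text
time_s: 38.95
ee_pos: [0.6615, 0.0017, 0.131]
tcp_rot: [1.0, 0.006, 0.002, 0.0]
ft_force: [-0.6, 0.2, -0.5]
gripper_width: 0.0398
```

```bash
python3 wm.py w19  0.556 -0.433 0 0.12
```

```text
W px [ 66   0 156  18] c [0.826 0.143] sz [0.014 0.111] psi -83.3 z95 0.049
  W px [224   0 143  20] c [0.825 0.019] sz [0.002 0.11 ] psi 89.8 z95 0.054
  W px [375   0 159  22] c [ 0.826 -0.106] sz [0.015 0.112] psi 82.7 z95 0.058
  W px [205  95 215 164] c [0.682 0.004] sz [0.15 0.18] psi -89.4 z95 0.055
  W px [305 122  26 104] c [ 0.683 -0.001] sz [0.026 0.104] psi 0.4 z95 0.030
  W px [256 126  29 103] c [0.679 0.048] sz [0.026 0.103] psi 0.3 z95 0.030
  W px [347 126  29 103] c [ 0.68  -0.046] sz [0.026 0.103] psi 0.5 z95 0.030
  W px [  0 175 180 125] c [0.606 0.251] sz [0.124 0.18 ] psi -82.3 z95 0.054
  W px [459 181 181 117] c [ 0.608 -0.256] sz [0.123 0.177] psi 84.7 z95 0.055
  W px [572 212  68  88] c [ 0.601 -0.317] sz [0.061 0.092] psi -4.6 z95 0.036
  W px [284 237  64  22] c [0.609 0.   ] sz [0.005 0.065] psi -89.3 z95 0.055
t 39.0 pos [0.6646 0.0015 0.1381] psi -179.3 q6 85 grip 0.0401 F [1.  0.7 3.2] tilt 0.86
  turn 0.7 deg; then dx -10.86 dy 43.45 dz 1.81 cm
```

View pics/w19.png

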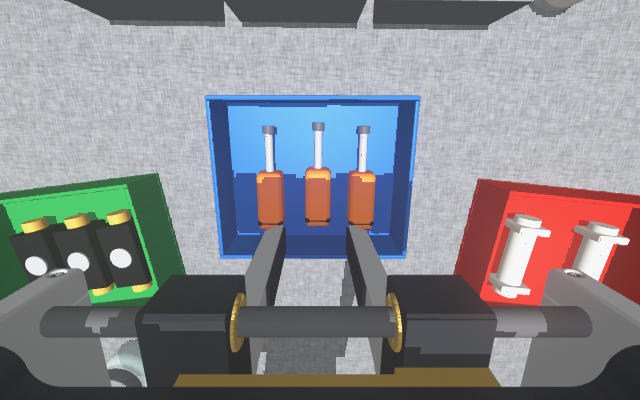

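All three drivers lie in the blue bin, at (270,180), (318,178) and (362,180). I close the jaws and move over the bell.

Request:
step_arm([
  [[-0.8, 3.2, 0], 0],
  [[-1.1, 4.4, 0], 0],
  [[-1.1, 4.4, 0], 0],
  [[-1.1, 4.4, 0], 0],
  [[-1.1, 4.4, 0], 0],
  [[-1.1, 4.4, 0], 0],
  [[-1.1, 4.4, 0], 0],
  [[-1.1, 4.4, 0], 0],
], claw=0)

```text
time_s: 39.8
ee_pos: [0.5796, -0.3412, 0.1289]
tcp_rot: [1.0, 0.006, 0.001, 0.001]
ft_force: [0.8, 0.2, -0.1]
gripper_width: 0.0005
```

Request:
step_arm([
  [[-1.1, 4.4, 0], 0],
  [[-1.1, 3.6, 0], 0],
  [[-0.4, 1.3, 0], 0],
  [[0, 0, 0], 0],
  [[0, 0, 0], 0],
])

```text
time_s: 40.3
ee_pos: [0.5554, -0.4314, 0.1279]
tcp_rot: [1.0, 0.006, 0.0, -0.0]
ft_force: [0.0, 0.3, -0.4]
gripper_width: 0.0006
```

```bash
python3 - <<'E'
from h import *
im,d,X,C=look("wrist","w20")
hsv=cv2.cvtColor(im,cv2.COLOR_RGB2HSV);m=((hsv[...,0]<8)|(hsv[...,0]>172))&(hsv[...,1]>140)&(X[...,2]>.068)&(X[...,2]<.1)
P=X[m];print(len(P),np.median(P,0),P.min(0),P.max(0))
E
python3 plan.py 0.556 -0.433 0 0.077 t20
```

```text
1315 [ 0.56137342 -0.43498197  0.07643086] [ 0.54376506 -0.45199716  0.06982044] [ 0.5776922  -0.41759766  0.07858564]
  px [194 186] c [0.571 0.247] med [0.528 0.275 0.045] sz [0.118 0.182] psi -83 hsv [68, 190, 81]
  px [224 187] c [0.582 0.246] med [0.582 0.244 0.033] sz [0.037 0.08 ] psi 9 hsv [109, 22, 51]
  px [241 187] c [0.585 0.201] med [0.585 0.2   0.033] sz [0.036 0.075] psi 10 hsv [109, 21, 55]
  px [290 186] c [0.61  0.003] med [ 0.604 -0.002  0.045] sz [0.018 0.179] psi -90 hsv [110, 189, 126]
  px [386 186] c [ 0.57  -0.256] med [ 0.531 -0.282  0.044] sz [0.112 0.182] psi 86 hsv [1, 218, 125]
  px [431 187] c [ 0.579 -0.301] med [ 0.578 -0.3    0.03 ] sz [0.031 0.081] psi -5 hsv [30, 10, 223]
  px [207 188] c [0.578 0.293] med [0.579 0.289 0.033] sz [0.041 0.083] psi 11 hsv [108, 22, 49]
  px [400 188] c [ 0.583 -0.217] med [ 0.58  -0.217  0.03 ] sz [0.033 0.073] psi 0 hsv [30, 10, 223]
  px [470 198] c [ 0.555 -0.41 ] med [ 0.549 -0.407  0.03 ] sz [0.04  0.077] psi 11 hsv [110, 21, 64]
  px [151 203] c [0.538 0.424] med [0.537 0.423 0.022] sz [0.079 0.079] psi 78 hsv [27, 255, 232]
  px [227 248] c [0.43  0.222] med [0.43  0.22  0.056] sz [0.055 0.055] psi 30 hsv [110, 18, 154]
t 40.4 pos [ 0.5558 -0.4306  0.1279] psi -179.2 q6 47 grip 0.0006 F [ 0.5 -0.1  0.3] tilt 0.05
  turn 0.8 deg; then dx 0.02 dy 0.24 dz 5.09 cm
```

View pics/w20.png

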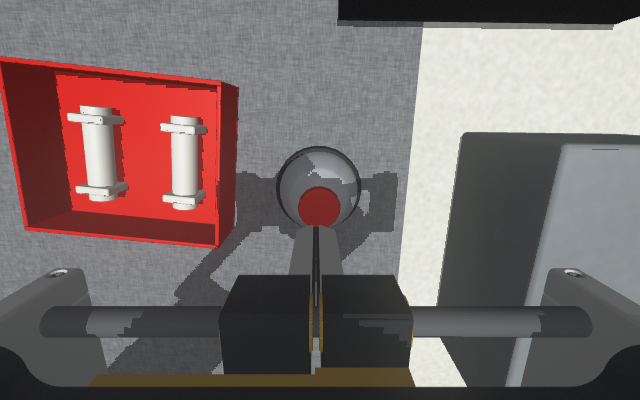

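View pics/t20.png

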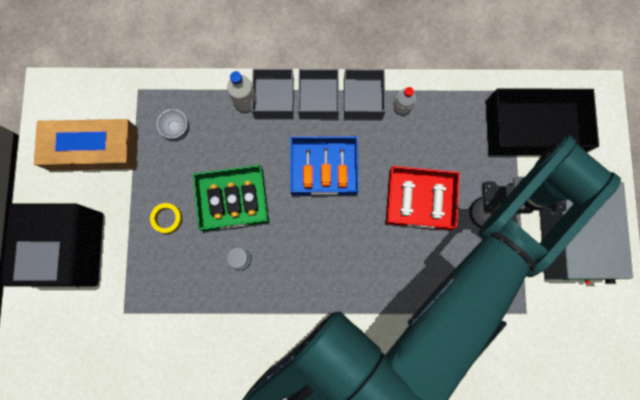

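Everything is binned. In the wrist view the plunger is at (319,206), about (0.558, −0.434, 0.077). I press it in small steps.

Request:
step_arm([
  [[0.2, 0.3, 0], 0],
  [[0, 0, 2.5], 0],
  [[0, 0, 1.5], 0],
  [[0, 0, 0.7], 0],
  [[0, 0, 0], 0],
])

```text
time_s: 40.9
ee_pos: [0.5565, -0.4343, 0.0786]
tcp_rot: [1.0, 0.006, -0.001, -0.001]
ft_force: [-1.1, -0.3, -0.2]
gripper_width: 0.0004
```

Request:
step_arm([
  [[0, 0, 0.4], 0],
  [[0, 0, 0.4], 0],
  [[0, 0, 0.4], 0],
  [[0, 0, 0.2], 0],
  [[0, 0, 0], 0],
])

```text
time_s: 41.4
ee_pos: [0.5574, -0.4359, 0.0678]
tcp_rot: [1.0, 0.006, 0.001, 0.001]
ft_force: [-0.3, 0.9, 5.3]
gripper_width: 0.0004
```

Request:
step_arm([
  [[0, 0, 0.2], 0],
  [[0, 0, 0.2], 0],
  [[0, 0, 0.1], 0],
  [[0, 0, 0], 0],
  [[0, 0, 0], 0],
])

```text
time_s: 41.9
ee_pos: [0.5575, -0.436, 0.0652]
tcp_rot: [1.0, 0.006, 0.001, 0.001]
ft_force: [-2.1, 2.2, 11.0]
gripper_width: 0.0004
```

Request:
step_arm([
  [[0, 0, 0.2], 0],
  [[0, 0, 0], 0],
  [[0, 0, 0], 0],
])

```text
time_s: 42.2
ee_pos: [0.5576, -0.436, 0.0652]
tcp_rot: [1.0, 0.006, 0.002, 0.001]
ft_force: [-4.0, 4.0, 16.1]
gripper_width: 0.0
```

Request:
step_arm([
  [[0, 0, -1], 0],
  [[0, 0, -3], 0],
  [[0, 0, -4], 0],
  [[0, 0, -4], 0],
  [[0, 0, -2], 0],
  [[0, 0, 0], 0],
  [[0, 0, 0], 0],
  [[0, 0, 0], 0],
])

```text
time_s: 43.0
ee_pos: [0.5559, -0.4349, 0.196]
tcp_rot: [1.0, 0.006, -0.002, -0.002]
ft_force: [-0.1, -0.5, -0.1]
gripper_width: 0.0007
```

```bash
python3 - <<'E'
from h import *
im,d,X,C=look("wrist","w21")
hsv=cv2.cvtColor(im,cv2.COLOR_RGB2HSV);m=((hsv[...,0]<8)|(hsv[...,0]>172))&(hsv[...,1]>140)&(X[...,2]>.060)&(X[...,2]<.1)&(abs(X[...,1]+.434)<.03)
P=X[m];print(len(P),np.median(P,0))
E
python3 plan.py 0.556 -0.433 0 0.077 t21; python3 - <<'E'
from h import *
look("scene","s21")
E
```

```text
824 [ 0.56062857 -0.4349682   0.07641927]
  px [194 186] c [0.571 0.247] med [0.527 0.274 0.045] sz [0.117 0.183] psi -83 hsv [68, 188, 80]
  px [207 187] c [0.578 0.291] med [0.579 0.289 0.032] sz [0.037 0.083] psi 10 hsv [108, 23, 50]
  px [224 187] c [0.582 0.246] med [0.582 0.244 0.033] sz [0.037 0.08 ] psi 9 hsv [110, 21, 51]
  px [241 187] c [0.585 0.202] med [0.585 0.199 0.033] sz [0.04  0.075] psi 7 hsv [110, 20, 55]
  px [290 186] c [0.61  0.003] med [0.604 0.    0.045] sz [0.019 0.179] psi -90 hsv [110, 186, 125]
  px [386 186] c [ 0.569 -0.256] med [ 0.53  -0.282  0.044] sz [0.112 0.183] psi 86 hsv [1, 218, 126]
  px [400 188] c [ 0.583 -0.217] med [ 0.579 -0.217  0.03 ] sz [0.033 0.073] psi -1 hsv [30, 10, 224]
  px [430 188] c [ 0.579 -0.301] med [ 0.577 -0.299  0.03 ] sz [0.033 0.081] psi -5 hsv [30, 10, 223]
  px [470 197] c [ 0.56  -0.428] med [ 0.551 -0.42   0.039] sz [0.071 0.087] psi -34 hsv [110, 22, 75]
  px [151 203] c [0.538 0.423] med [0.537 0.423 0.022] sz [0.078 0.079] psi 10 hsv [27, 255, 233]
  px [227 248] c [0.429 0.223] med [0.43  0.22  0.056] sz [0.055 0.056] psi -80 hsv [110, 18, 155]
t 43.1 pos [ 0.556  -0.4349  0.1962] psi -179.3 q6 47 grip 0.0005 F [-0.   1.3 -0.9] tilt 0.29
  turn 0.7 deg; then dx 0.00 dy -0.19 dz 11.92 cm
```

View pics/s21.png

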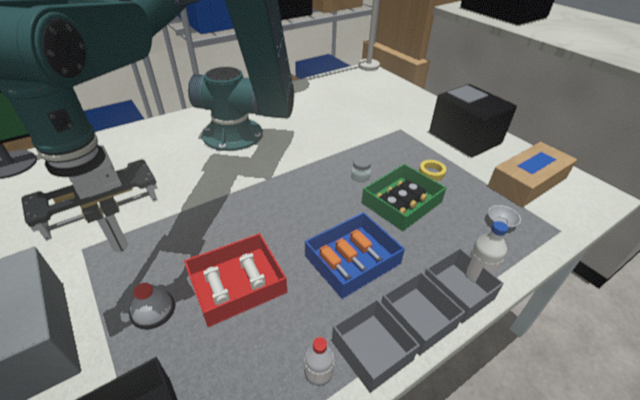

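In the scene view all 8 parts sit in their bins. The plunger top is back at 76 mm, and the jar and tape have not moved. I hand in the job.

```bash
python3 -c "
from rig import manip
print(manip.close_job())"
```

```text
the job is handed in; nothing more can be done
None
```

All eight parts are in their bins (three valves in green, two tubes in red, three drivers in blue), and the bell has been rung. I handed the job in at about 43 s of the 200 s allowed; it reports no verdict.

- **Bell:** I pressed the plunger to its stop. The tool stayed at z = 65.2 mm while the force rose from 11 to 16 N, so it could go no further. After the press I measured the plunger top at 76 mm, against 77 mm when up.
- **Parts:** The final top and scene views show every part lying flat and separate inside its bin. None was knocked aside or slipped in the grip that I could see.
- **Bystanders:** The jar and tape read within about 1 mm of where they started. The gripper ended empty and clear, at z = 0.196 m.
- **Disagreements:** The wrist and top views differed by about 2–5 mm in x, most at the plunger, so I used values in between. For the second tube the last wrist joint came within about 3° of its limit, so I turned the wrist half a turn before gripping. The middle valve and the middle driver were let go about 25–30 mm above the bin floor, and both landed flat.

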